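# Lay a battery pack down into its charging dock and latch it

### The arm

A 6-joint arm with a two-finger parallel gripper is mounted at the origin on a cart in front of the work surface, level with it; the furniture and walls round the work are solid. World frame = base frame: x ahead of the robot, y to its left, z up, the work surface at z = 0. Lengths are in m, angles in degrees, forces in N, time in s.
With the tool pointing down it reaches from about 0.3 to 0.75 m from the base axis. Payload 8.5 kg.
Tool frame: the origin (TCP) lies on the centre line of the jaws, within the pads' length; the fingertips stand 14 mm ahead of it and the grasp point (between the pads) lies 5 mm behind it; z points along the fingers, y is the direction in which the jaws open and shut (so a half turn about z gives the same grasp; the last joint's range is limited). The gripper opens to 85 mm and grips with 20 to 120 N. Pads are 22 mm wide; open, the fingers measure 114 mm over their backs; the gripper's body (76 mm by 85 mm) begins 54 mm behind the grasp point. The pads swing forward as they close: fully open they stand 13 mm farther back than shut.
Start: joints at [62.493, 21.807, 74.336, -0, 83.858, -12.336], TCP at [0.144, 0.531, 0.245] pointing down, gripper open.
Joint ranges: [-178.18, 178.18], [-50.72, 133.34], [12.68, 142.11], [-81.47, 261.47], [9.98, 163.14], [-165.26, 165.26]. Speed limits (degrees/s): [136.94, 136.94, 180, 180, 180, 180].

### API

Orientations are given as a 3x3 rotation matrix whose columns are the frame's x, y, z axes.
In Python, from rig import env, optics, order, finder gives the robot as it stands.
- The arm moves only by the tool play_rows, never from a script. Its argument "commands" is a list of rows, each an object of numbers: "grip": the closure, from -1 (fully open) to 1 (shut); "x", "y", "z": the shift along the tool's x, y, z in m; "rx", "ry", "rz": the turn, a rotation vector about the tool's x, y, z in rad. A call has 1 to 12 rows; each row shifts and turns the commanded pose from where the row before left it, along the tool's axes as they then stand; what a row does not reach is not made up. A row lasts 1/8 s, in which the tool goes at most 62.5 mm and 10.7 degrees, less where a joint would pass 70% of its speed; a pose out of reach is approached as far as the arm can. A call is refused whole if a number of a shift passes 0.0625 or a number of a turn 0.188, either way. A call with a gripper value outside its range is refused whole. The fingers move at their own pace and stop on an object; "squeeze" is the grip in N (left out, the last holds). Time passes only in rows, so rows that do not move let the fingers close. It gives the time, the measured TCP pose, the force and the opening at its end, in the units of the state.
- env.observe(): the state, without advancing time (a new reading comes with each control period).
- optics.get_image(name): name is "scene" or "top" or "wrist"; returns a dict with "color" (384x512x3 uint8, blue, green, red), "range_z" (384x512 float32, m along the optical axis (not along the pixel's ray), 0 where there is no reading), "fov_y" (degrees; the focal length in pixels is half the picture's height over the tangent of half this angle, whatever the lens; pixels are square), "cx", "cy" (the principal point, pixels), "cam_to_world" (4x4, takes a point from camera to world coordinates). Camera axes: x right, y down, z forward; pixel columns grow to the right and rows downward; lengths in m; the calibration is good to about 2 mm. A picture is of the moment at which its call begins.
- order.close_job(): hands the job in, once; it reports no verdict.
Trained networks look in the newest picture that a camera, given by its name, has taken for a name from the list of things; names that differ only in an ending like _2 or _b are one class to them, and where a whole thing is asked for, a point or a joint stands for the part that bears it (a point fixed in the world has none). Each returns a list of dicts, best first, with "conf" (0 to 1); they miss things now and then, are a little off and sometimes report something else, mostly with a low value. They report only what shows in the picture. A call takes as long as a camera call. They do not tell look-alikes from the thing itself.
- finder.boxes_of(camera, thing): "point" ([x, y, z] in m, in world coordinates, good to about 4 mm: the middle of the surface that is visible of it).
The state is a dict: "time_s": time; "q": joint angles; "qvel": joint speeds; "joint_efforts": joint torques, N m; "position": TCP position; "tool_rot": TCP orientation; "ft_force": force on the tool from outside, world axes, zero at the start; "wrist_torque": the same for the moment, N m; "grip_width": finger opening in m.
Only numpy, scipy, OpenCV 4.12 (cv2) and the standard library are available. Lean on these libraries where they do the work, as an engineer would, in place of code of your own. Each camera call takes 0.05 s, during which the arm holds its last target.

### The job

Put the upright battery pack on charge: push it along the bench until its foot stands against the step of the dock, push high on its back so that it tips over the step and lies on its side on the runners, then slide it fully home until the sprung latch comes up in the notch and holds it on the contacts. The contact block stands at a different depth each time, so feel for it and never press on the pack with more than 20 N; do not disturb the beaker, the pot and the amber bottle.

Things in the scene. Friction and masses are not known exactly. Their poses are not given: they have to be found in the camera images.
- dock: Low charging dock screwed to the bench: aluminium plate 275 x 134 x 10 mm; its square front edge is the step. Origin on the bench under the middle of that edge; x is the way the pack goes in, z up. Grey side rails, 28 mm high, stand 108 mm apart from x = -25 mm on; in front of that they flare to about 135 mm apart at x = -69 mm, so they centre a pack pushed in between them.
- dock_runners (a point): Point midway between the two black cushioned runners on the dock's plate (tops 12 mm above the bench), 100 mm in from the step; axes as the dock's. At their far end stands a white contact block, 92 mm wide, its top 73 mm above the bench, clamped with its face 170 to 206 mm in from the step: the depth differs each time and is not measured.
- pack: Grey battery pack with a black foot cap: slick closed box, 0.55 to 0.95 kg, friction 0.3 to 0.4, starts upright before the dock. Origin at the centre of its foot; z runs to the top end (150 mm), x to the face with the latch notch, which looks at the dock (faces at +-45 mm), y is the width (100 mm). Pushed 75 mm up, it slides without tipping. Lying in the dock it is 102 mm high.
- pack_back (a point): Point on the middle of the pack's back face (away from the dock), 130 mm above its foot; axes as the pack's. With the foot at the step a push of 2 to 5 N here tips the pack; past about 35 degrees of lean it goes over by itself and drops on the runners, notched face down, top end leading, foot end still 0 to 70 mm outside the step.
- pack_top (a point): Centre of the pack's top end, which carries two brass contact strips and leads into the dock.
- contacts (a joint): Sprung brass contacts of the contact block, in m: 0 = untouched, 8 mm in front of the block's face; 0.008 = pressed in flush, the pack's end then rests hard on the block. They push back with about 1 N at first touch and 3 N fully in. The latch drops in at about 0.006.
- latch (a joint): Sprung steel bolt in mid floor, 27 to 38 mm in front of the contact block, in m: 0 = up, 4 mm above the runners; 0.004 = pressed down by the pack riding over its ramp (adds 1 to 4 N). It springs up into the notch when the pack is home and keeps it from sliding back. The push home takes about 5 to 12 N; hard against the block the force rises steeply.
- beaker_low: Small clear beaker, 60 mm high, a bystander. Origin under its centre.
- pot: Small clear pot with a white lid, 48 mm high, a bystander. Origin under its centre.
- amber_bottle: Amber bottle with red cap, 150 mm high, a bystander. Origin under its centre.
Not all that is in view belongs to the job. What is shaped like the part that bears contacts but blue or green is not meant. What is shaped like the pack but green is not meant.

How it is judged:
By the outcome, as a careful person would: the job done as asked, in the order asked, and still so for the second after the job is handed in, with the robot touching nothing.
It also fails if it takes over 72 s, if anything falls off the work surface, if the arm or the gripper's body presses on something with over 40 N, if the wrist force passes 120 N, or if a joint passes its speed limit or range.

## Working session

There is one attempt and no reset: what is moved stays moved. The work goes in short steps, Python scripts to look and compute and a tool call to move; the robot and the scene stay as the last step left them, time stands still between calls to the robot, and variables do not carry over. Pictures are saved under pics/ and viewed, and the job is handed in when it is done.

Besides the shell and the picture viewer there is one more tool, called after "Emit:" by a JSON object that holds its "method" and its "body", one argument or row to a line. play_rows: Moves the arm, as the interface text tells. Its arguments: {"type":"object","properties":{"commands":{"type":"array"},"squeeze":{"type":"number"}},"required":["commands"]}

```bash
ls; mkdir -p pics; cat > h.py <<'E'
import numpy as np,cv2
from rig import env,optics,order,finder
def pt(im,u,v,z=None):
    f=192/np.tan(np.radians(im['fov_y']/2)) if im['color'].shape[0]==384 else 0
    z=im['range_z'][int(v),int(u)] if z is None else z
    p=np.array([(u-im['cx'])/f*z,(v-im['cy'])/f*z,z,1]);return (im['cam_to_world']@p)[:3]
def cloud(im):
    f=192/np.tan(np.radians(im['fov_y']/2));Z=im['range_z'];v,u=np.mgrid[:384,:512]
    P=np.stack([(u-im['cx'])/f*Z,(v-im['cy'])/f*Z,Z,np.ones_like(Z)],-1)
    return (P@im['cam_to_world'].T)[...,:3]
E
python3 - <<'E'
from h import *
for c in ['scene','top']:
    im=optics.get_image(c);cv2.imwrite(f'pics/{c}0.png',im['color'])
    print(c,im['cam_to_world'].round(3).tolist())
    for t in ['dock','pack','contacts','latch','beaker_low','pot','amber_bottle','pack_back','pack_top','dock_runners']:
        try: print(t,[(np.round(d['point'],3).tolist(),round(d['conf'],2)) for d in finder.boxes_of(c,t)])
        except Exception as e: print(t,e)
s=env.observe();print(s)
E
```

```text
pics
scene [[0.497, -0.463, 0.734, -0.311], [-0.868, -0.253, 0.427, -0.432], [-0.012, -0.849, -0.528, 0.733], [0.0, 0.0, 0.0, 1.0]]
dock [([0.591, 0.082, 0.013], 0.74), ([0.424, 0.0, 0.048], 0.22)]
pack [([0.54, -0.15, 0.129], 0.73), ([0.363, -0.151, 0.112], 0.65), ([0.712, -0.16, 0.112], 0.58)]
contacts [([0.278, 0.157, 0.06], 0.54)]
latch []
beaker_low [([0.45, -0.378, 0.04], 0.56)]
pot [([0.426, 0.0, 0.046], 0.79)]
amber_bottle [([0.387, 0.276, 0.084], 0.77)]
pack_back [([0.366, -0.152, 0.109], 0.85), ([0.715, -0.158, 0.117], 0.61), ([0.536, -0.149, 0.128], 0.56)]
pack_top [([0.361, -0.154, 0.114], 0.75), ([0.545, -0.152, 0.133], 0.62), ([0.72, -0.158, 0.116], 0.57)]
dock_runners [([0.591, 0.08, 0.013], 0.66)]
top [[-0.012, -0.845, 0.535, -0.173], [-1.0, 0.013, -0.002, 0.065], [-0.005, -0.535, -0.845, 1.222], [0.0, 0.0, 0.0, 1.0]]
dock [([0.601, 0.085, 0.011], 0.97)]
pack [([0.718, -0.135, 0.127], 0.59), ([0.524, -0.115, 0.151], 0.58), ([0.373, -0.133, 0.151], 0.56)]
contacts []
latch [([0.523, -0.116, 0.151], 0.64)]
beaker_low [([0.476, -0.38, 0.034], 0.49)]
pot [([0.429, 0.004, 
[... 431 characters left out ...]
673112e-03,
        8.38568451e+01, -1.23348787e+01]), 'qvel': array([-0.08365014, -0.01353165, -0.04015533,  0.03501762,  0.09076851,
       -0.03561841]), 'joint_efforts': array([ 3.34853779e-03, -4.48337603e+01, -2.31468809e+01,  3.81159339e-05,
        5.39285866e-04,  2.02603928e-06]), 'position': array([0.14394616, 0.53081437, 0.2453392 ]), 'tool_rot': array([[-9.65141716e-01,  2.61727848e-01,  4.82992341e-05],
       [ 2.61727849e-01,  9.65141716e-01,  2.97542734e-05],
       [-3.88280837e-05,  4.13583452e-05, -9.99999998e-01]]), 'ft_force': array([-0.04252451, -0.18898688, -0.12165612]), 'wrist_torque': array([-0.01877077,  0.02274125,  0.0387775 ]), 'grip_width': 0.0852626129242317}
```

View pics/scene0.png

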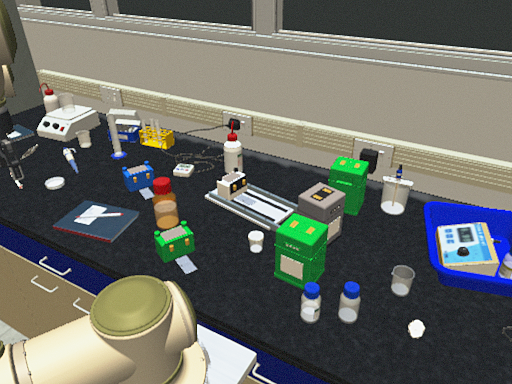

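View pics/top0.png

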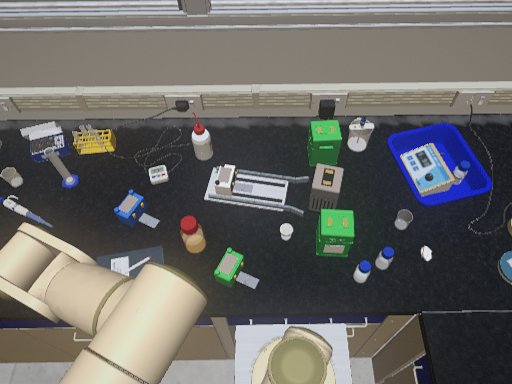

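The scene view shows three pack-like boxes: a green one at (302,250), a grey one at (320,210) and a green one at (348,185). The grey one with the black foot is the pack. The dock with the white block is at about (250,195). The blue block (137,178) and green block (175,242) are look-alikes. Next I measure and enlarge.

```bash
python3 - <<'E'
from h import *
s=optics.get_image('scene');t=optics.get_image('top')
a=cv2.resize(s['color'][120:300,190:370],(720,720//1),interpolation=cv2.INTER_CUBIC)[:600]
b=cv2.resize(t['color'][140:270,190:370],(797,576),interpolation=cv2.INTER_CUBIC)
cv2.imwrite('pics/sc.png',a);cv2.imwrite('pics/tc.png',b)
C=np.concatenate([cloud(s)[120:300,190:370].reshape(-1,3),cloud(t)[140:270,190:370].reshape(-1,3)])
col=np.concatenate([s['color'][120:300,190:370].reshape(-1,3),t['color'][140:270,190:370].reshape(-1,3)]).astype(int)
cam=np.r_[np.zeros(180*180),np.ones(130*180)]
sat=col.max(1)-col.min(1)
for n,m in [('packtop',(abs(C[:,2]-.15)<.006)&(sat<40)&(C[:,1]<-.05)&(C[:,0]>.44)&(C[:,0]<.63)),('block',(abs(C[:,2]-.073)<.006)&(sat<50)&(C[:,1]>.08)&(C[:,0]>.45)&(C[:,0]<.68))]:
  for c in (0,1):
    P=C[m&(cam==c)];print(n,c,len(P))
    if len(P)>10: 
        r=cv2.minAreaRect((P[:,:2]*1000).astype(np.float32));print(r,cv2.boxPoints(r).round().tolist())
# rails
m=(abs(C[:,2]-.028)<.004)&(C[:,1]>-.2)&(C[:,1]<.2)&(C[:,0]>.45)&(C[:,0]<.75)
I=np.zeros((400,400,3),np.uint8)
P=C[(C[:,2]>.005)];
x=((P[:,0]-.4)*1000).astype(int);y=((P[:,1]+.2)*1000).astype(int);k=(x>=0)&(x<400)&(y>=0)&(y<400)
hc=cv2.applyColorMap(np.clip(P[:,2]*1600,0,255).astype(np.uint8),cv2.COLORMAP_JET)[:,0]
I[x[k],y[k]]=hc[k];cv2.imwrite('pics/bev.png',cv2.resize(I,(600,600),interpolation=cv2.INTER_NEAREST))
P=C[m]
for lo,hi in [(.52,.60),(.60,.7)]:
  for yb in np.arange(-.1,.19,.02):
    q=P[(P[:,1]>=yb)&(P[:,1]<yb+.02)&(P[:,0]>lo-.03)&(P[:,0]<hi)]
    if len(q):print(lo,round(yb,3),len(q),np.percentile(q[:,0],[5,50,95]).round(4))
E
```

```text
packtop 0 640
((526.6990966796875, -119.11711883544922), (90.27471160888672, 170.595458984375), 74.60074615478516) [[432.0, -140.0], [597.0, -185.0], [621.0, -98.0], [456.0, -53.0]]
packtop 1 661
((527.8927612304688, -119.93079376220703), (95.1507339477539, 175.6870574951172), 81.11032104492188) [[434.0, -153.0], [607.0, -181.0], [622.0, -87.0], [448.0, -59.0]]
block 0 273
((628.489501953125, 203.43026733398438), (61.567832946777344, 92.76514434814453), 78.08502960205078) [[577.0, 183.0], [668.0, 164.0], [680.0, 224.0], [589.0, 243.0]]
block 1 347
((630.5982666015625, 204.82559204101562), (57.787879943847656, 94.91808319091797), 79.5283203125) [[579.0, 185.0], [672.0, 168.0], [683.0, 225.0], [589.0, 242.0]]
0.52 -0.1 4 [0.5207 0.5241 0.5253]
0.52 -0.08 3 [0.5277 0.5279 0.5281]
0.52 -0.06 13 [0.5072 0.5111 0.5169]
0.52 -0.04 18 [0.5156 0.5223 0.5287]
0.52 -0.02 28 [0.5234 0.5285 0.5351]
0.52 0.0 34 [0.5273 0.5312 0.538 ]
0.52 0.02 34 [0.5317 0.536  0.5423]
0.52 0.04 28 [0.5354 0.5404 0.547 ]
0.52 0.06 30 [0.5385 0.5433 0.5487]
0.52 0.08 31 [0.543  0.5472 0.5522]
0.52 0.1 31 [0.5457 0.5507 0.555 ]
0.52 0.12 32 [0.5499 0.5543 0.5613]
0.52 0.14 32 [0.5544 0.5592 0.5652]
0.52 0.16 31 [0.5582 0.5623 0.5686]
0.52 0.18 48 [0.5629 0.571  0.5897]
0.6 -0.08 12 [0.645  0.6488 0.6509]
0.6 -0.06 14 [0.6415 0.6449 0.6522]
0.6 -0.04 17 [0.6396 0.6449 0.6495]
0.6 -0.02 26 [0.6424 0.6469 0.6537]
0.6 0.0 32 [0.6464 0.6515 0.657 ]
0.6 0.02 30 [0.6506 0.6544 0.6603]
0.6 0.04 32 [0.6535 0.6578 0.6642]
0.6 0.06 25 [0.6583 0.6614 0.6689]
0.6 0.08 28 [0.6606 0.666  0.6711]
0.6 0.1 27 [0.666  0.6701 0.6756]
0.6 0.12 25 [0.6688 0.6731 0.6784]
0.6 0.14 29 [0.6723 0.6768 0.6831]
0.6 0.16 50 [0.6098 0.6548 0.6854]
0.6 0.18 31 [0.5702 0.5829 0.6102]
```

View pics/sc.png

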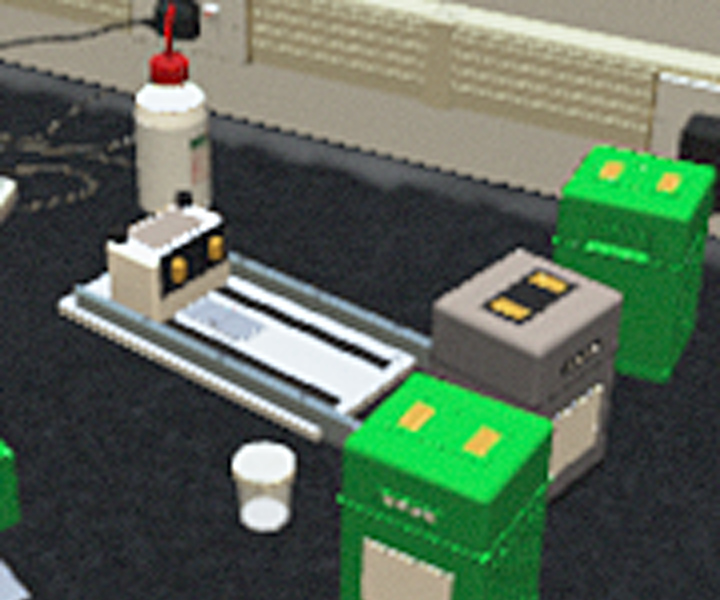

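View pics/tc.png

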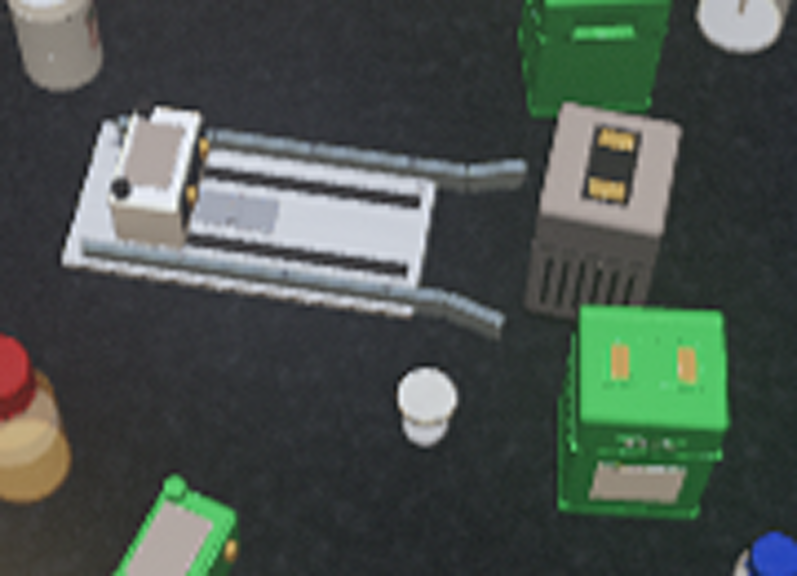

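View pics/bev.png

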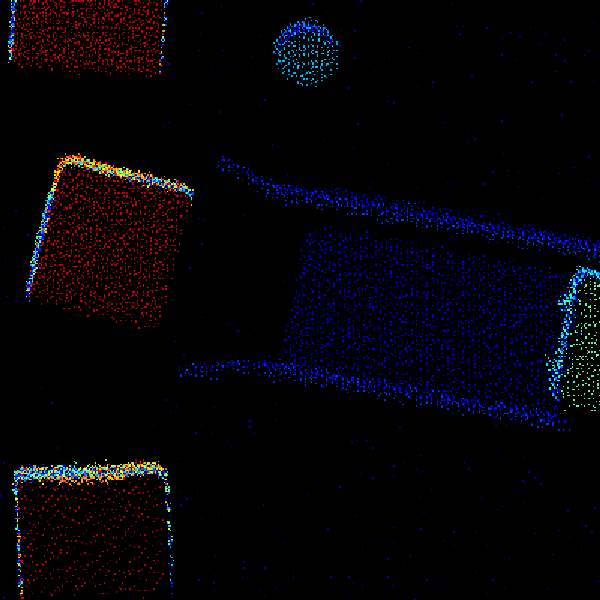

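```bash
cat >> h.py <<'E'
O=np.array([.591,-.003]);th=np.radians(10.6);D=np.array([np.sin(th),np.cos(th)]);L=np.array([-np.cos(th),np.sin(th)])
def todock(P): d=P[...,:2]-O; return np.stack([d@D,d@L,P[...,2]],-1)
E
python3 - <<'E'
from h import *
for c in ['scene','top']:
    im=optics.get_image(c);P=cloud(im).reshape(-1,3);col=im['color'].reshape(-1,3).astype(int)
    ok=(col.max(1)-col.min(1)<60)&(im['range_z'].ravel()>0);P=P[ok]
    Q=todock(P)
    m=(abs(P[:,2]-.15)<.006)&(abs(Q[:,0]+.125)<.075)&(abs(Q[:,1])<.075)
    r=cv2.minAreaRect((Q[m][:,:2]*1000).astype(np.float32));print(c,'pack top dock frame',r)
    r=cv2.minAreaRect((P[m][:,:2]*1000).astype(np.float32));print(c,'pack top world',r)
    # rails midline & plate front
    for sgn in (1,-1):
        m=(abs(Q[:,2]-.027)<.004)&(abs(Q[:,1]-sgn*.0585)<.012)&(Q[:,0]>0)&(Q[:,0]<.15)
        print('rail',sgn,m.sum(),np.polyfit(Q[m][:,0],Q[m][:,1],1))
    m=(Q[:,2]>.006)&(Q[:,2]<.016)&(abs(Q[:,1])<.035)&(abs(Q[:,0])<.05)
    print('step',np.percentile(Q[m][:,0],[0.5,2,5]))
    m=(Q[:,2]>.03)&(Q[:,2]<.076)&(abs(Q[:,1])<.04)&(Q[:,0]>.15)&(Q[:,0]<.26)
    print('block',np.percentile(Q[m][:,0],[.5,2,5,10,50]), np.percentile(Q[m][:,1],[1,99]))
    g=(im['color'].reshape(-1,3).astype(int)); G=todock(cloud(im).reshape(-1,3)); m=(G[:,2]>.1)&(G[:,0]<-.02)&(G[:,0]>-.3)&(g[:,1]-g[:,2]>60)
    print('greens',[ (np.percentile(G[m&k][:,0],[1,99]).round(3),np.percentile(G[m&k][:,1],[1,99]).round(3)) for k in (G[:,1]>0,G[:,1]<0)])
E
```

```text
scene pack top dock frame ((-129.21331787109375, 7.042022705078125), (99.23533630371094, 89.00005340576172), 85.54027557373047)
scene pack top world ((560.3091430664062, -128.71295166015625), (89.00008392333984, 99.23531341552734), 74.94026947021484)
rail 1 130 [0.00012465 0.06139619]
rail -1 106 [-0.00349037 -0.05524843]
step [-0.00088512  0.00062494  0.00098588]
block [0.17799171 0.17854333 0.17946289 0.18044949 0.183642  ] [-0.03866942  0.03976016]
greens [(array([-0.223, -0.128]), array([0.117, 0.208])), (array([-0.159, -0.06 ]), array([-0.233, -0.134]))]
top pack top dock frame ((-125.80789184570312, 4.773380279541016), (101.18643951416016, 88.37968444824219), 86.47649383544922)
top pack top world ((563.1654663085938, -125.78294372558594), (88.37969970703125, 101.18641662597656), 75.87649536132812)
rail 1 105 [0.00466648 0.05837073]
rail -1 101 [ 0.00252931 -0.05841752]
step [-0.04276676 -0.0192414   0.00427133]
block [0.1776754  0.18231096 0.18312594 0.18354982 0.20537322] [-0.03863292  0.03923786]
greens [(array([-0.217, -0.073]), array([0.115, 0.764])), (array([-0.152, -0.05 ]), array([-0.234, -0.137]))]
```

Emit:
{"method": "play_rows", "body": {
  "commands": [
    {"z": -0.03,"grip": 0},
    {"x": -0.036,"y": -0.042,"z": -0.005},
    {"x": -0.036,"y": -0.042,"z": -0.005},
    {"x": -0.036,"y": -0.042,"z": -0.005},
    {"x": -0.036,"y": -0.042,"z": -0.005},
    {"x": -0.036,"y": -0.042},
    {"x": -0.036,"y": -0.042},
    {"x": -0.036,"y": -0.042},
    {"x": -0.036,"y": -0.042},
    {"x": -0.036,"y": -0.042},
    {"x": -0.036,"y": -0.042},
    {"x": -0.036,"y": -0.042}
  ]
}}

```text
invalid input at $.commands[0]: expected keys grip, x, y, z, rx, ry, rz
```

Emit:
{"method": "play_rows", "body": {
  "commands": [
    {"grip": 0,"x": 0,"y": 0,"z": -0.03,"rx": 0,"ry": 0,"rz": 0},
    {"grip": 0,"x": -0.036,"y": -0.042,"z": -0.005,"rx": 0,"ry": 0,"rz": 0},
    {"grip": 0,"x": -0.036,"y": -0.042,"z": -0.005,"rx": 0,"ry": 0,"rz": 0},
    {"grip": 0,"x": -0.036,"y": -0.042,"z": -0.005,"rx": 0,"ry": 0,"rz": 0},
    {"grip": 0,"x": -0.036,"y": -0.042,"z": -0.005,"rx": 0,"ry": 0,"rz": 0},
    {"grip": 0,"x": -0.036,"y": -0.042,"z": 0,"rx": 0,"ry": 0,"rz": 0},
    {"grip": 0,"x": -0.036,"y": -0.042,"z": 0,"rx": 0,"ry": 0,"rz": 0},
    {"grip": 0,"x": -0.036,"y": -0.042,"z": 0,"rx": 0,"ry": 0,"rz": 0},
    {"grip": 0,"x": -0.036,"y": -0.042,"z": 0,"rx": 0,"ry": 0,"rz": 0},
    {"grip": 0,"x": -0.036,"y": -0.042,"z": 0,"rx": 0,"ry": 0,"rz": 0},
    {"grip": 0,"x": -0.036,"y": -0.042,"z": 0,"rx": 0,"ry": 0,"rz": 0},
    {"grip": 0,"x": -0.036,"y": -0.042,"z": 0,"rx": 0,"ry": 0,"rz": 0}
  ]
}}

```text
time_s: 2.8
position: [0.4057, -0.0206, 0.2956]
tool_rot: [[-0.965, 0.262, 0.001], [0.262, 0.965, -0.0], [-0.001, 0.0, -1.0]]
ft_force: [-0.3, 0.7, -0.1]
grip_width: 0.0429
```

Emit:
{"method": "play_rows", "body": {
  "commands": [
    {"grip": 0,"x": -0.035,"y": -0.042,"z": 0,"rx": 0,"ry": 0,"rz": 0},
    {"grip": 0,"x": -0.035,"y": -0.042,"z": 0,"rx": 0,"ry": 0,"rz": 0},
    {"grip": 0,"x": -0.035,"y": -0.042,"z": 0,"rx": 0,"ry": 0,"rz": 0},
    {"grip": 0,"x": -0.035,"y": -0.042,"z": 0,"rx": 0,"ry": 0,"rz": 0},
    {"grip": 0,"x": -0.035,"y": -0.042,"z": 0,"rx": 0,"ry": 0,"rz": 0},
    {"grip": 0,"x": 0,"y": 0,"z": 0,"rx": 0,"ry": 0,"rz": 0.186},
    {"grip": 0,"x": 0,"y": 0,"z": 0,"rx": 0,"ry": 0,"rz": 0.186},
    {"grip": 0,"x": 0,"y": 0,"z": 0,"rx": 0,"ry": 0,"rz": 0.186},
    {"grip": 0,"x": 0,"y": 0,"z": 0,"rx": 0,"ry": 0,"rz": 0.186},
    {"grip": 0,"x": 0,"y": 0,"z": 0,"rx": 0,"ry": 0,"rz": 0.186},
    {"grip": 0,"x": 0,"y": 0,"z": 0,"rx": 0,"ry": 0,"rz": 0.186},
    {"grip": 0,"x": 0,"y": 0,"z": 0,"rx": 0,"ry": 0,"rz": 0.186}
  ]
}}

```text
time_s: 4.3
position: [0.5191, -0.2672, 0.2953]
tool_rot: [[0.002, 1.0, -0.0], [1.0, -0.002, 0.0], [0.0, -0.0, -1.0]]
ft_force: [-0.0, -0.4, -0.6]
grip_width: 0.0429
```

Emit:
{"method": "play_rows", "body": {
  "commands": [
    {"grip": 0,"x": 0,"y": 0,"z": 0,"rx": 0,"ry": 0,"rz": 0.186},
    {"grip": 0,"x": 0,"y": 0,"z": 0,"rx": 0,"ry": 0.17,"rz": 0},
    {"grip": 0,"x": 0,"y": 0,"z": 0,"rx": 0,"ry": 0.17,"rz": 0},
    {"grip": 0,"x": 0,"y": 0,"z": 0,"rx": 0,"ry": 0.17,"rz": 0},
    {"grip": 0,"x": 0,"y": 0,"z": 0,"rx": 0,"ry": 0.17,"rz": 0},
    {"grip": 0,"x": 0,"y": 0,"z": 0,"rx": 0,"ry": 0.12,"rz": 0}
  ]
}}

```text
time_s: 5.05
position: [0.519, -0.268, 0.295]
tool_rot: [[0.126, 0.983, 0.131], [0.682, -0.182, 0.709], [0.721, -0.0, -0.693]]
ft_force: [0.7, -0.5, -0.2]
grip_width: 0.0429
```

```bash
cat >> h.py <<'E'
def st():
    s=env.observe();R=s['tool_rot'];tip=s['position']+R[:,2]*.014
    print('t',round(s['time_s'],2),'q',s['q'].round(1),'tip dock',todock(tip).round(4),'F along/lat/z',(s['ft_force'][:2]@D).round(2),(s['ft_force'][:2]@L).round(2),s['ft_force'][2].round(2),'w',round(s['grip_width'],4))
    W=np.c_[np.r_[D,0],np.r_[L,0],[0,0,1]]
    print('tool axes in dock frame (cols)\n',(W.T@R).round(3))
    return s
E
python3 -c "
from h import *
st()
for c in ['scene','top']: cv2.imwrite(f'pics/{c}1.png',optics.get_image(c)['color'])"
```

```text
t 5.05 q [-52.4  33.8  57.9  37.2 117.5 -33. ] tip dock [-0.2636  0.0221  0.2852] F along/lat/z -0.32 -0.73 -0.22 w 0.0429
tool axes in dock frame (cols)
 [[ 0.693  0.002  0.721]
 [ 0.001 -1.     0.002]
 [ 0.721 -0.    -0.693]]
```

View pics/scene1.png

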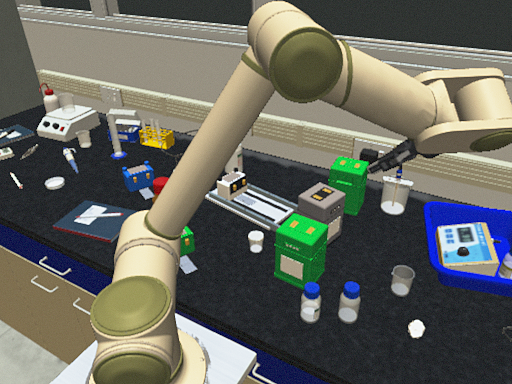

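Emit:
{"method": "play_rows", "body": {
  "commands": [
    {"grip": 0,"x": -0.0175,"y": 0.002,"z": 0.02,"rx": 0,"ry": 0,"rz": 0},
    {"grip": 0,"x": -0.0175,"y": 0.002,"z": 0.02,"rx": 0,"ry": 0,"rz": 0},
    {"grip": 0,"x": -0.0175,"y": 0.002,"z": 0.02,"rx": 0,"ry": 0,"rz": 0},
    {"grip": 0,"x": -0.0175,"y": 0.002,"z": 0.02,"rx": 0,"ry": 0,"rz": 0},
    {"grip": 0,"x": -0.0175,"y": 0.002,"z": 0.02,"rx": 0,"ry": 0,"rz": 0},
    {"grip": 0,"x": -0.0175,"y": 0.002,"z": 0.02,"rx": 0,"ry": 0,"rz": 0},
    {"grip": 0,"x": -0.0175,"y": 0.002,"z": 0.02,"rx": 0,"ry": 0,"rz": 0},
    {"grip": 0,"x": -0.0175,"y": 0.002,"z": 0.02,"rx": 0,"ry": 0,"rz": 0}
  ]
}}

```text
time_s: 6.15
position: [0.5384, -0.2529, 0.0831]
tool_rot: [[0.124, 0.984, 0.129], [0.688, -0.179, 0.703], [0.715, 0.001, -0.7]]
ft_force: [0.3, 0.2, 0.3]
grip_width: 0.0424
```

```bash
python3 -c "
from h import *
st()
im=optics.get_image('wrist')
for c in ['scene','top','wrist']: cv2.imwrite(f'pics/{c}2.png',optics.get_image(c)['color'])"
```

```text
t 6.15 q [-50.1  45.8  71.3  33.5  95.1 -46.7] tip dock [-0.2453  0.0058  0.0733] F along/lat/z 0.27 -0.23 0.27 w 0.0424
tool axes in dock frame (cols)
 [[ 0.7    0.005  0.714]
 [ 0.004 -1.     0.003]
 [ 0.715  0.001 -0.7  ]]
```

View pics/top2.png

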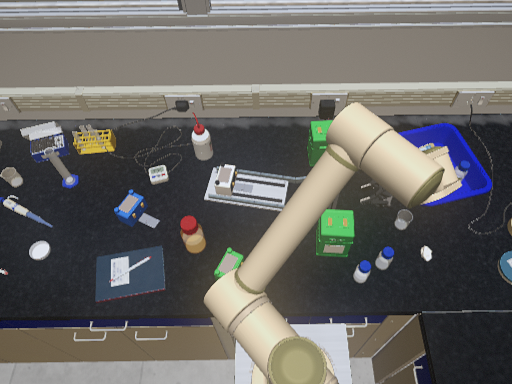

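View pics/wrist2.png

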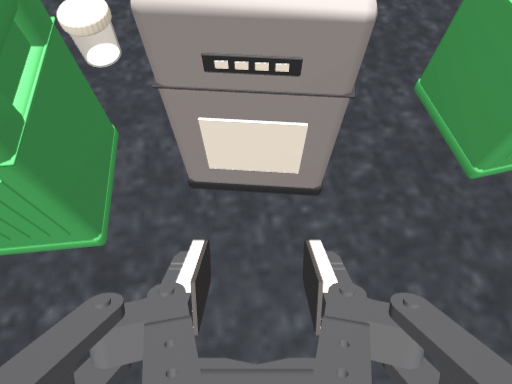

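Emit:
{"method": "play_rows", "body": {
  "commands": [
    {"grip": 0,"x": 0.01,"y": 0,"z": 0.01,"rx": 0,"ry": 0,"rz": 0},
    {"grip": 0,"x": 0.01,"y": 0,"z": 0.01,"rx": 0,"ry": 0,"rz": 0},
    {"grip": 0,"x": 0.01,"y": 0,"z": 0.01,"rx": 0,"ry": 0,"rz": 0},
    {"grip": 0,"x": 0.01,"y": 0,"z": 0.01,"rx": 0,"ry": 0,"rz": 0},
    {"grip": 0,"x": 0.0035,"y": 0,"z": 0.0035,"rx": 0,"ry": 0,"rz": 0},
    {"grip": 0,"x": 0.0035,"y": 0,"z": 0.0035,"rx": 0,"ry": 0,"rz": 0},
    {"grip": 0,"x": 0.0035,"y": 0,"z": 0.0035,"rx": 0,"ry": 0,"rz": 0},
    {"grip": 0,"x": 0.0035,"y": 0,"z": 0.0035,"rx": 0,"ry": 0,"rz": 0},
    {"grip": 0,"x": 0.0035,"y": 0,"z": 0.0035,"rx": 0,"ry": 0,"rz": 0}
  ]
}}

```text
time_s: 7.48
position: [0.5528, -0.1733, 0.0845]
tool_rot: [[0.126, 0.983, 0.13], [0.685, -0.182, 0.705], [0.717, 0.0, -0.697]]
ft_force: [1.2, -2.7, -0.6]
grip_width: 0.0428
```

```bash
python3 -c "
from h import *
st()
cv2.imwrite(f'pics/w3.png',optics.get_image('wrist')['color'])"
```

```text
t 7.47 q [-44.3  43.   78.   36.5  89.1 -44.6] tip dock [-0.1644  0.0062  0.0747] F along/lat/z -2.49 -1.65 -0.65 w 0.0428
tool axes in dock frame (cols)
 [[ 0.697  0.002  0.717]
 [ 0.002 -1.     0.002]
 [ 0.717  0.    -0.697]]
```

View pics/w3.png

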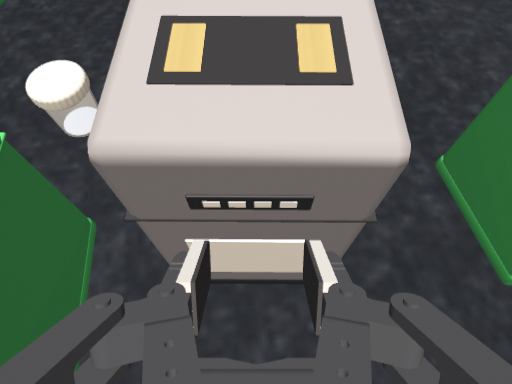

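Emit:
{"method": "play_rows", "body": {
  "commands": [
    {"grip": 0,"x": 0.0035,"y": 0,"z": 0.0036,"rx": 0,"ry": 0,"rz": 0},
    {"grip": 0,"x": 0.0035,"y": 0,"z": 0.0036,"rx": 0,"ry": 0,"rz": 0},
    {"grip": 0,"x": 0.0035,"y": 0,"z": 0.0036,"rx": 0,"ry": 0,"rz": 0},
    {"grip": 0,"x": 0.0035,"y": 0,"z": 0.0036,"rx": 0,"ry": 0,"rz": 0},
    {"grip": 0,"x": 0.0035,"y": 0,"z": 0.0036,"rx": 0,"ry": 0,"rz": 0},
    {"grip": 0,"x": 0.0035,"y": 0,"z": 0.0036,"rx": 0,"ry": 0,"rz": 0},
    {"grip": 0,"x": 0.0035,"y": 0,"z": 0.0036,"rx": 0,"ry": 0,"rz": 0},
    {"grip": 0,"x": 0.0035,"y": 0,"z": 0.0036,"rx": 0,"ry": 0,"rz": 0}
  ]
}}

```text
time_s: 8.52
position: [0.5609, -0.1345, 0.0853]
tool_rot: [[0.125, 0.983, 0.133], [0.687, -0.183, 0.704], [0.716, 0.003, -0.698]]
ft_force: [-0.0, -12.7, 5.1]
grip_width: 0.0426
```

```bash
python3 -c "
from h import *
st()
cv2.imwrite(f'pics/w4.png',optics.get_image('wrist')['color'])
cv2.imwrite(f'pics/s4.png',optics.get_image('scene')['color'])"
```

```text
t 8.53 q [-41.2  41.8  80.6  38.2  86.1 -43.4] tip dock [-0.1248  0.0053  0.0755] F along/lat/z -12.52 -2.31 5.13 w 0.0426
tool axes in dock frame (cols)
 [[ 0.698  0.001  0.716]
 [ 0.003 -1.    -0.001]
 [ 0.716  0.003 -0.698]]
```

View pics/w4.png

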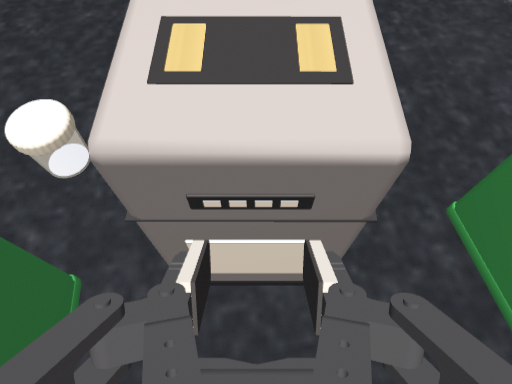

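View pics/s4.png

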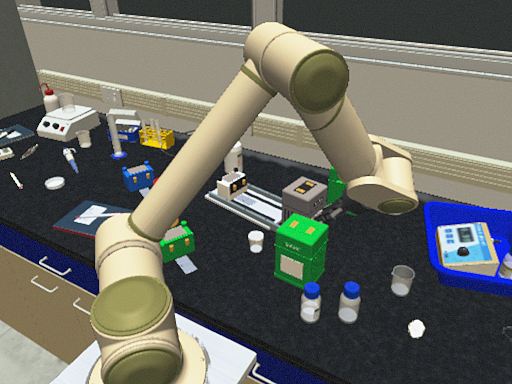

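```bash
cat >> h.py <<'E'
def packtop(c,z0=.15,a0=-.08):
    im=optics.get_image(c);P=cloud(im);Q=todock(P).reshape(-1,3);col=im['color'].reshape(-1,3).astype(int)
    ok=(col.max(1)-col.min(1)<60)&(im['range_z'].ravel()>0)
    m=ok&(abs(Q[:,2]-z0)<.008)&(abs(Q[:,0]-a0)<.08)&(abs(Q[:,1])<.075)
    q=Q[m]; print(c,m.sum(),np.percentile(q,[1,50,99],axis=0).round(4).tolist())
    if len(q)>5: print(cv2.minAreaRect((q[:,:2]*1000).astype(np.float32)))
    return im,Q,ok
E
python3 -c "
from h import *
for c in ['wrist','scene','top']:
    im,Q,ok=packtop(c)
    for s in (1,-1):
        for a in (-.06,-.045,-.03,-.015,0,.015,.03):
            m=(abs(Q[:,2]-.027)<.004)&(abs(Q[:,1]-s*.062)<.014)&(abs(Q[:,0]-a)<.0075)
            if m.sum()>3: print(s,a,m.sum(),np.median(Q[m][:,1]).round(4),end=' | ')
    print()
"
```

```text
wrist 45268 [[-0.1198, -0.0381, 0.1428], [-0.0977, 0.0081, 0.1494], [-0.0483, 0.0544, 0.1509]]
((-80.7890853881836, 7.811248779296875), (96.74828338623047, 79.9913330078125), 89.80044555664062)

scene 639 [[-0.1195, -0.0383, 0.1424], [-0.0827, 0.0168, 0.1506], [-0.0337, 0.0573, 0.1537]]
((-75.60429382324219, 8.376033782958984), (100.49540710449219, 89.04234313964844), 89.64433288574219)
1 -0.03 5 0.0619 | 1 -0.015 17 0.062 | 1 0 12 0.0614 | 1 0.015 17 0.0618 | 1 0.03 16 0.0608 | 
top 192 [[-0.1167, -0.0356, 0.1428], [-0.1047, 0.0262, 0.1494], [-0.0825, 0.0551, 0.1543]]
((-111.28399658203125, 10.303096771240234), (101.36436462402344, 34.18132781982422), 71.88429260253906)
1 -0.06 15 0.0696 | 1 -0.045 4 0.0723 |
```

Emit:
{"method": "play_rows", "body": {
  "commands": [
    {"grip": 0,"x": 0,"y": 0.003,"z": 0,"rx": 0,"ry": 0,"rz": 0},
    {"grip": 0,"x": 0,"y": 0.003,"z": 0,"rx": 0,"ry": 0,"rz": 0},
    {"grip": 0,"x": 0,"y": 0.001,"z": 0,"rx": 0,"ry": 0,"rz": 0}
  ]
}}

```text
time_s: 9.15
position: [0.5669, -0.1346, 0.0846]
tool_rot: [[0.126, 0.984, 0.129], [0.685, -0.18, 0.706], [0.718, -0.001, -0.696]]
ft_force: [-1.1, -3.2, 0.5]
grip_width: 0.0425
```

```bash
python3 -c "
from h import *
st()
for c in ['wrist','scene']: packtop(c)
"
```

```text
t 9.15 q [-40.8  42.4  79.5  38.3  86.6 -42.8] tip dock [-0.1237 -0.0005  0.0748] F along/lat/z -3.39 0.49 0.54 w 0.0425
tool axes in dock frame (cols)
 [[ 0.696  0.004  0.718]
 [ 0.002 -1.     0.003]
 [ 0.718 -0.001 -0.696]]
wrist 44847 [[-0.1197, -0.0412, 0.1427], [-0.0967, 0.0055, 0.1487], [-0.0485, 0.0514, 0.1503]]
((-80.49140930175781, 5.452991485595703), (79.55590057373047, 96.8062515258789), 1.8329002857208252)
scene 626 [[-0.119, -0.041, 0.1426], [-0.0806, 0.0132, 0.15], [-0.0326, 0.0552, 0.1532]]
((-75.29093170166016, 6.8292083740234375), (89.20088195800781, 102.38783264160156), 1.2555413246154785)
```

Emit:
{"method": "play_rows", "body": {
  "commands": [
    {"grip": 0,"x": 0.002,"y": 0.0015,"z": 0.002,"rx": 0,"ry": 0,"rz": 0},
    {"grip": 0,"x": 0.002,"y": 0.0015,"z": 0.002,"rx": 0,"ry": 0,"rz": 0},
    {"grip": 0,"x": 0.002,"y": 0.0015,"z": 0.002,"rx": 0,"ry": 0,"rz": 0}
  ]
}}

```text
time_s: 9.62
position: [0.573, -0.1272, 0.0847]
tool_rot: [[0.126, 0.983, 0.13], [0.685, -0.181, 0.705], [0.717, 0.0, -0.697]]
ft_force: [-2.5, -2.9, -0.6]
grip_width: 0.0425
```

```bash
python3 -c "
from h import *
st()
for c in ['wrist','scene']: packtop(c)
"
```

```text
t 9.62 q [-39.9  42.5  79.2  38.8  86.2 -42. ] tip dock [-0.1154 -0.0051  0.075 ] F along/lat/z -3.32 1.91 -0.59 w 0.0425
tool axes in dock frame (cols)
 [[ 0.697  0.003  0.717]
 [ 0.002 -1.     0.002]
 [ 0.717  0.    -0.697]]
wrist 44669 [[-0.1115, -0.0452, 0.1427], [-0.0881, 0.002, 0.1488], [-0.0399, 0.0475, 0.1504]]
((-96.7095947265625, 0.686126708984375), (128.94647216796875, 96.40019226074219), 2.8142495155334473)
scene 621 [[-0.1108, -0.0445, 0.1424], [-0.0729, 0.009, 0.1501], [-0.0236, 0.0511, 0.1531]]
((-90.20079803466797, 1.255828857421875), (138.3380889892578, 99.67711639404297), 1.778214454650879)
```

Emit:
{"method": "play_rows", "body": {
  "commands": [
    {"grip": 0,"x": 0.003,"y": 0,"z": 0.003,"rx": 0,"ry": 0,"rz": 0},
    {"grip": 0,"x": 0.003,"y": 0,"z": 0.003,"rx": 0,"ry": 0,"rz": 0},
    {"grip": 0,"x": 0.003,"y": 0,"z": 0.003,"rx": 0,"ry": 0,"rz": 0}
  ]
}}

```text
time_s: 10.1
position: [0.5752, -0.1145, 0.0849]
tool_rot: [[0.126, 0.984, 0.13], [0.685, -0.181, 0.706], [0.717, -0.0, -0.697]]
ft_force: [-1.1, -2.4, 0.2]
grip_width: 0.0426
```

```bash
python3 -c "
from h import *
st()
for c in ['wrist','scene']: packtop(c)
"
```

```text
t 10.1 q [-38.8  42.2  79.9  39.3  85.3 -41.6] tip dock [-0.1025 -0.0049  0.0752] F along/lat/z -2.55 0.63 0.22 w 0.0426
tool axes in dock frame (cols)
 [[ 0.697  0.003  0.717]
 [ 0.002 -1.     0.002]
 [ 0.717 -0.    -0.697]]
wrist 48705 [[-0.1533, -0.0462, 0.1424], [-0.0781, 0.0, 0.1488], [-0.0268, 0.0462, 0.1504]]
((-88.06561279296875, -5.3056640625), (131.90191650390625, 108.43678283691406), 0.1432453989982605)
scene 640 [[-0.1577, -0.0471, 0.1424], [-0.0634, 0.0103, 0.1501], [-0.0116, 0.0511, 0.1536]]
((-85.08761596679688, 2.943103790283203), (103.38495635986328, 153.51962280273438), 86.3851547241211)
```

Emit:
{"method": "play_rows", "body": {
  "commands": [
    {"grip": 0,"x": 0.0022,"y": 0,"z": 0.0022,"rx": 0,"ry": 0,"rz": 0},
    {"grip": 0,"x": 0.0022,"y": 0,"z": 0.0022,"rx": 0,"ry": 0,"rz": 0},
    {"grip": 0,"x": 0.0015,"y": 0,"z": 0.0015,"rx": 0,"ry": 0,"rz": 0}
  ]
}}

```text
time_s: 10.58
position: [0.5768, -0.1066, 0.0851]
tool_rot: [[0.126, 0.983, 0.13], [0.685, -0.181, 0.705], [0.717, 0.0, -0.697]]
ft_force: [-0.2, -3.9, 1.4]
grip_width: 0.0426
```

Emit:
{"method": "play_rows", "body": {
  "commands": [
    {"grip": 0,"x": 0.0008,"y": 0,"z": 0.0008,"rx": 0,"ry": 0,"rz": 0},
    {"grip": 0,"x": 0.0008,"y": 0,"z": 0.0008,"rx": 0,"ry": 0,"rz": 0}
  ]
}}

```text
time_s: 10.82
position: [0.5771, -0.105, 0.0854]
tool_rot: [[0.126, 0.983, 0.13], [0.686, -0.181, 0.705], [0.717, 0.001, -0.697]]
ft_force: [-3.9, -10.0, 5.9]
grip_width: 0.0429
```

```bash
python3 -c "
from h import *
st()
for c in ['wrist','scene']: packtop(c)
"
```

```text
t 10.82 q [-38.   41.9  80.4  39.7  84.7 -41.2] tip dock [-0.0928 -0.0051  0.0757] F along/lat/z -10.52 1.97 5.85 w 0.0429
tool axes in dock frame (cols)
 [[ 0.697  0.003  0.717]
 [ 0.002 -1.     0.002]
 [ 0.717  0.001 -0.697]]
wrist 49132 [[-0.1436, -0.0464, 0.1425], [-0.0685, -0.0003, 0.149], [-0.0164, 0.0459, 0.1506]]
((-77.09355163574219, -3.9256553649902344), (134.30197143554688, 110.49950408935547), 0.1286948174238205)
scene 650 [[-0.1574, -0.0459, 0.1425], [-0.056, 0.0119, 0.1504], [-0.0015, 0.0598, 0.1548]]
((-80.54214477539062, 3.6954193115234375), (102.89605712890625, 166.73692321777344), 85.13221740722656)
```

Emit:
{"method": "play_rows", "body": {
  "commands": [
    {"grip": 0,"x": -0.007,"y": 0,"z": -0.0072,"rx": 0,"ry": 0,"rz": 0},
    {"grip": 0,"x": -0.0035,"y": 0,"z": -0.0036,"rx": 0,"ry": 0,"rz": 0},
    {"grip": 0,"x": 0.013,"y": -0.001,"z": -0.013,"rx": 0,"ry": 0,"rz": 0},
    {"grip": 0,"x": 0.014,"y": -0.001,"z": -0.013,"rx": 0,"ry": 0,"rz": 0},
    {"grip": 0,"x": 0.013,"y": -0.002,"z": -0.013,"rx": 0,"ry": 0,"rz": 0}
  ]
}}

```text
time_s: 11.55
position: [0.5704, -0.1184, 0.1429]
tool_rot: [[0.125, 0.984, 0.13], [0.686, -0.181, 0.705], [0.717, 0.001, -0.697]]
ft_force: [-0.2, -0.6, 0.3]
grip_width: 0.0427
```

```bash
python3 -c "
from h import *
st()
for c in ['scene']: packtop(c)
cv2.imwrite(f'pics/w5.png',optics.get_image('wrist')['color'])
cv2.imwrite(f'pics/s5.png',cv2.resize(optics.get_image('scene')['color'][120:300,190:370],(600,600)))
"
```

```text
t 11.55 q [-39.4  37.6  77.8  38.9  90.9 -37.8] tip dock [-0.1072 -0.001   0.1331] F along/lat/z -0.59 0.1 0.34 w 0.0427
tool axes in dock frame (cols)
 [[ 0.697  0.003  0.717]
 [ 0.003 -1.     0.002]
 [ 0.717  0.001 -0.697]]
scene 652 [[-0.1286, -0.0463, 0.1428], [-0.0572, 0.0109, 0.15], [-0.0031, 0.0488, 0.1556]]
((-68.54206085205078, -0.20172119140625), (102.66820526123047, 134.82655334472656), 89.26394653320312)
```

View pics/s5.png

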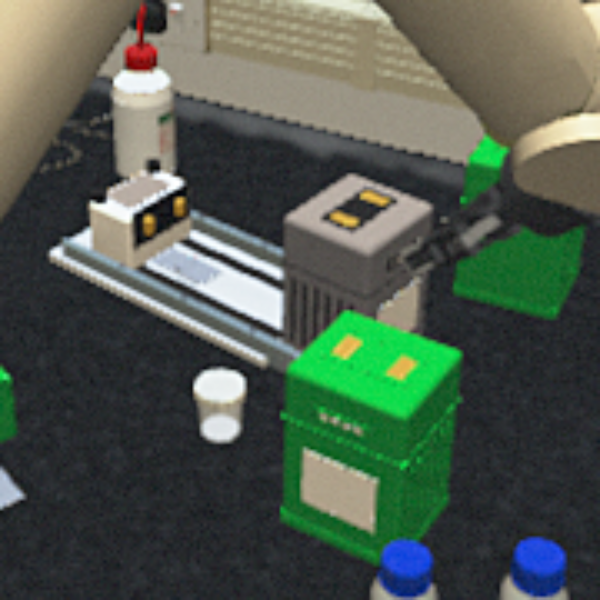

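View pics/w5.png

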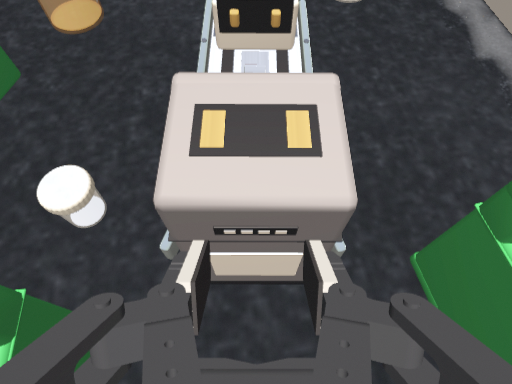

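Emit:
{"method": "play_rows", "body": {
  "commands": [
    {"grip": 0,"x": 0.0042,"y": 0,"z": 0.0043,"rx": 0,"ry": 0,"rz": 0},
    {"grip": 0,"x": 0.0042,"y": 0,"z": 0.0043,"rx": 0,"ry": 0,"rz": 0},
    {"grip": 0,"x": 0.0028,"y": 0,"z": 0.0029,"rx": 0,"ry": 0,"rz": 0},
    {"grip": 0,"x": 0.0028,"y": 0,"z": 0.0029,"rx": 0,"ry": 0,"rz": 0},
    {"grip": 0,"x": 0.0028,"y": 0,"z": 0.0029,"rx": 0,"ry": 0,"rz": 0}
  ]
}}

```text
time_s: 12.32
position: [0.5751, -0.0953, 0.1412]
tool_rot: [[0.126, 0.983, 0.131], [0.686, -0.182, 0.705], [0.717, 0.001, -0.697]]
ft_force: [-1.2, -5.2, 3.5]
grip_width: 0.0427
```

```bash
python3 -c "
from h import *
st()
cv2.imwrite(f'pics/w6.png',optics.get_image('wrist')['color'])
cv2.imwrite(f'pics/s6.png',cv2.resize(optics.get_image('scene')['color'][120:300,190:370],(600,600)))
"
```

```text
t 12.32 q [-37.4  37.2  79.   39.8  89.  -36.9] tip dock [-0.0836 -0.0014  0.1314] F along/lat/z -5.38 0.24 3.5 w 0.0427
tool axes in dock frame (cols)
 [[ 0.697  0.002  0.717]
 [ 0.002 -1.     0.001]
 [ 0.717  0.001 -0.697]]
```

View pics/s6.png

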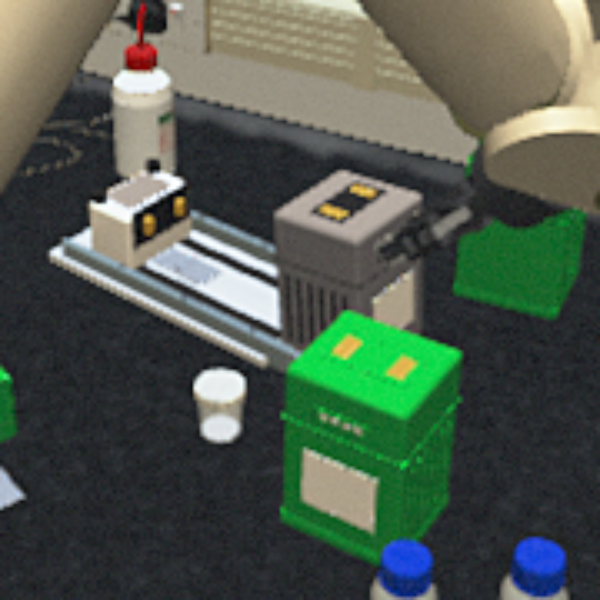

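View pics/w6.png

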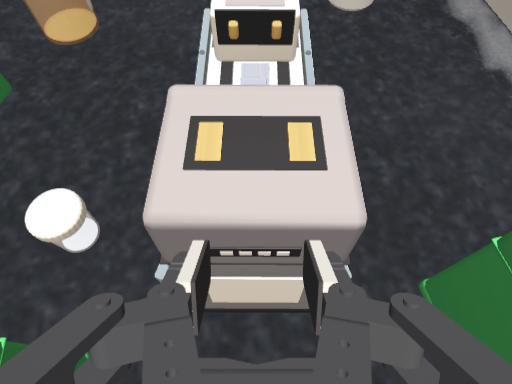

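Emit:
{"method": "play_rows", "body": {
  "commands": [
    {"grip": 0,"x": 0.0056,"y": 0,"z": 0.003,"rx": 0,"ry": 0,"rz": 0},
    {"grip": 0,"x": 0.0056,"y": 0,"z": 0.003,"rx": 0,"ry": 0,"rz": 0},
    {"grip": 0,"x": 0.0056,"y": 0,"z": 0.003,"rx": 0,"ry": 0,"rz": 0},
    {"grip": 0,"x": 0.0056,"y": 0,"z": 0.003,"rx": 0,"ry": 0,"rz": 0},
    {"grip": 0,"x": 0.0056,"y": 0,"z": 0.003,"rx": 0,"ry": 0,"rz": 0}
  ]
}}

```text
time_s: 13.05
position: [0.5803, -0.0646, 0.1507]
tool_rot: [[0.126, 0.984, 0.13], [0.685, -0.181, 0.706], [0.718, -0.0, -0.697]]
ft_force: [1.1, -3.4, 3.5]
grip_width: 0.0429
```

Emit:
{"method": "play_rows", "body": {
  "commands": [
    {"grip": 0,"x": 0.0056,"y": 0,"z": 0.0035,"rx": 0,"ry": 0,"rz": 0},
    {"grip": 0,"x": 0.0056,"y": 0,"z": 0.0035,"rx": 0,"ry": 0,"rz": 0},
    {"grip": 0,"x": 0.0056,"y": 0,"z": 0.0035,"rx": 0,"ry": 0,"rz": 0}
  ]
}}

```text
time_s: 13.42
position: [0.5837, -0.0456, 0.1552]
tool_rot: [[0.126, 0.984, 0.129], [0.685, -0.181, 0.706], [0.717, -0.001, -0.697]]
ft_force: [0.6, -0.2, -0.1]
grip_width: 0.0428
```

```bash
python3 -c "
from h import *
st()
cv2.imwrite(f'pics/w7.png',optics.get_image('wrist')['color'])
cv2.imwrite(f'pics/s7.png',cv2.resize(optics.get_image('scene')['color'][120:300,190:370],(600,600)))
"
```

```text
t 13.43 q [-32.9  35.2  80.3  41.6  87.  -33.4] tip dock [-0.0332 -0.0006  0.1455] F along/lat/z -0.13 -0.6 -0.12 w 0.0428
tool axes in dock frame (cols)
 [[ 0.697  0.003  0.717]
 [ 0.002 -1.     0.003]
 [ 0.717 -0.001 -0.697]]
```

View pics/s7.png

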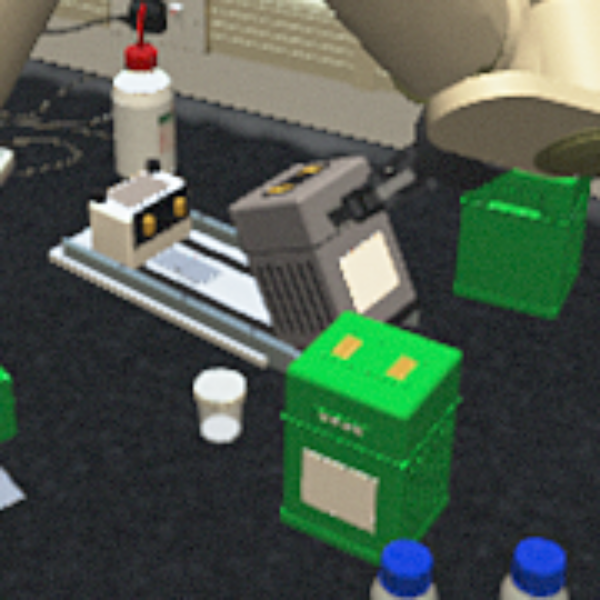

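View pics/w7.png

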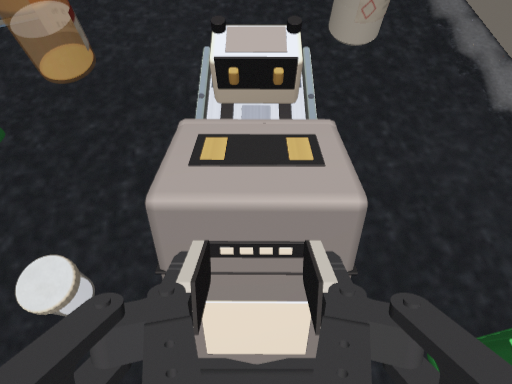

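Emit:
{"method": "play_rows", "body": {
  "commands": [
    {"grip": 0,"x": 0.0035,"y": 0,"z": 0.002,"rx": 0,"ry": 0,"rz": 0},
    {"grip": 0,"x": 0.0035,"y": 0,"z": 0.002,"rx": 0,"ry": 0,"rz": 0},
    {"grip": 0,"x": 0,"y": 0,"z": 0,"rx": 0,"ry": 0,"rz": 0},
    {"grip": 0,"x": 0,"y": 0,"z": 0,"rx": 0,"ry": 0,"rz": 0},
    {"grip": 0,"x": 0,"y": 0,"z": 0,"rx": 0,"ry": 0,"rz": 0}
  ]
}}

```text
time_s: 14.15
position: [0.5851, -0.0387, 0.1575]
tool_rot: [[0.126, 0.983, 0.13], [0.685, -0.181, 0.706], [0.717, -0.0, -0.697]]
ft_force: [0.0, -1.0, -0.3]
grip_width: 0.0425
```

```bash
python3 -c "
from h import *
st()
cv2.imwrite(f'pics/w8.png',optics.get_image('wrist')['color'])
cv2.imwrite(f'pics/s8.png',cv2.resize(optics.get_image('scene')['color'][120:300,190:370],(600,600)))
"
```

```text
t 14.15 q [-32.3  34.9  80.4  41.8  86.7 -32.8] tip dock [-0.0262 -0.0007  0.1478] F along/lat/z -1.0 -0.22 -0.29 w 0.0425
tool axes in dock frame (cols)
 [[ 0.697  0.003  0.717]
 [ 0.002 -1.     0.002]
 [ 0.717 -0.    -0.697]]
```

View pics/s8.png

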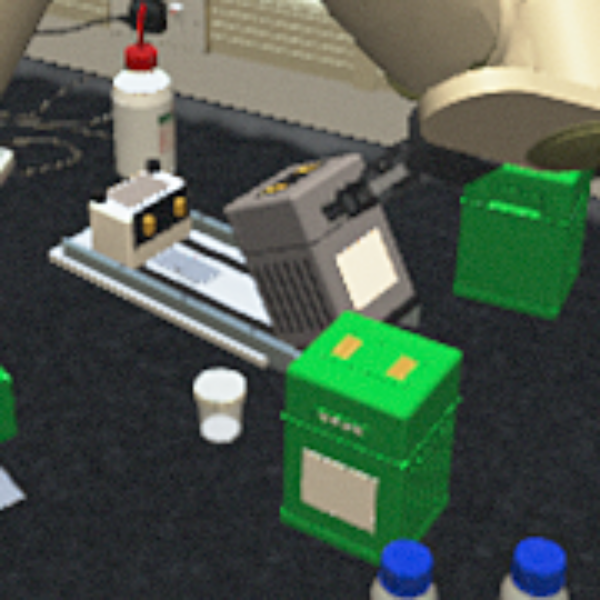

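View pics/w8.png

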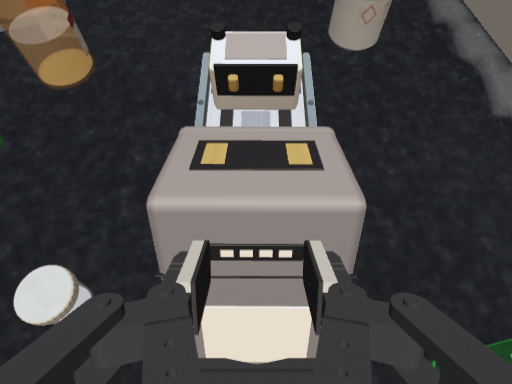

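Emit:
{"method": "play_rows", "body": {
  "commands": [
    {"grip": 0,"x": 0.0045,"y": 0,"z": 0.003,"rx": 0,"ry": 0,"rz": 0},
    {"grip": 0,"x": 0.0045,"y": 0,"z": 0.003,"rx": 0,"ry": 0,"rz": 0},
    {"grip": 0,"x": 0.0045,"y": 0,"z": 0.003,"rx": 0,"ry": 0,"rz": 0},
    {"grip": 0,"x": 0.0045,"y": 0,"z": 0.003,"rx": 0,"ry": 0,"rz": 0},
    {"grip": 0,"x": 0,"y": 0,"z": 0,"rx": 0,"ry": 0,"rz": 0},
    {"grip": 0,"x": 0,"y": 0,"z": 0,"rx": 0,"ry": 0,"rz": 0}
  ]
}}

```text
time_s: 15.0
position: [0.5889, -0.0179, 0.1621]
tool_rot: [[0.126, 0.983, 0.13], [0.685, -0.181, 0.706], [0.717, -0.0, -0.697]]
ft_force: [0.0, 0.5, -0.7]
grip_width: 0.0427
```

```bash
python3 -c "
from h import *
st()
cv2.imwrite(f'pics/s9.png',cv2.resize(optics.get_image('scene')['color'][120:300,190:370],(600,600)))
"
```

```text
t 15.0 q [-30.3  34.3  80.8  42.6  85.7 -31.3] tip dock [-0.0049 -0.0007  0.1523] F along/lat/z 0.48 0.09 -0.71 w 0.0427
tool axes in dock frame (cols)
 [[ 0.697  0.003  0.717]
 [ 0.002 -1.     0.002]
 [ 0.717 -0.    -0.697]]
```

View pics/s9.png

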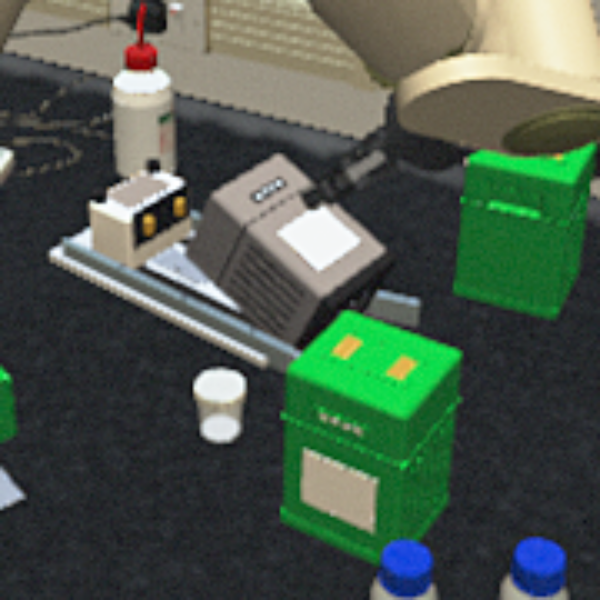

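Emit:
{"method": "play_rows", "body": {
  "commands": [
    {"grip": 0,"x": 0.01,"y": 0,"z": -0.01,"rx": 0,"ry": 0,"rz": 0},
    {"grip": 0,"x": 0,"y": 0,"z": 0,"rx": 0,"ry": 0,"rz": 0},
    {"grip": 0,"x": 0,"y": 0,"z": 0,"rx": 0,"ry": 0,"rz": 0},
    {"grip": 0,"x": 0,"y": 0,"z": 0,"rx": 0,"ry": 0,"rz": 0}
  ]
}}

```text
time_s: 15.55
position: [0.5888, -0.018, 0.1761]
tool_rot: [[0.126, 0.983, 0.13], [0.685, -0.181, 0.706], [0.717, -0.0, -0.697]]
ft_force: [-0.0, -0.2, 0.5]
grip_width: 0.0432
```

```bash
python3 -c "
from h import *
st()
im=optics.get_image('scene')
cv2.imwrite(f'pics/s10.png',cv2.resize(im['color'][120:300,190:370],(600,600)))
cv2.imwrite(f'pics/w10.png',optics.get_image('wrist')['color'])
for c in ['wrist','scene']: packtop(c,z0=.102,a0=.05)
"
```

```text
t 15.55 q [-30.3  33.3  79.9  42.5  87.1 -30.1] tip dock [-0.0051 -0.0006  0.1663] F along/lat/z -0.21 -0.02 0.51 w 0.0432
tool axes in dock frame (cols)
 [[ 0.697  0.003  0.717]
 [ 0.002 -1.     0.002]
 [ 0.717 -0.    -0.697]]
wrist 22465 [[-0.029, -0.047, 0.0983], [0.0386, -0.0003, 0.1012], [0.1135, 0.0466, 0.1032]]
((43.513771057128906, -0.26439666748046875), (99.2076416015625, 147.27418518066406), 89.73690795898438)
scene 938 [[-0.029, -0.0469, 0.0949], [0.0373, 0.0085, 0.1028], [0.1153, 0.0492, 0.1062]]
((45.20685577392578, 0.492919921875), (150.2730255126953, 102.39220428466797), 0.18039703369140625)
```

View pics/s10.png

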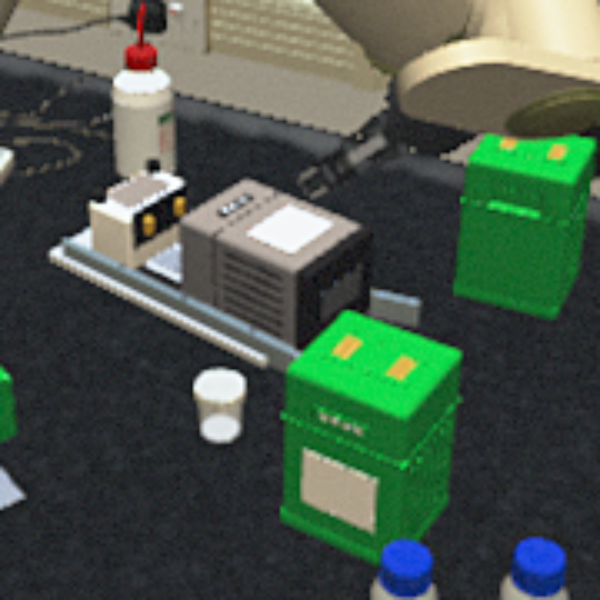

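View pics/w10.png

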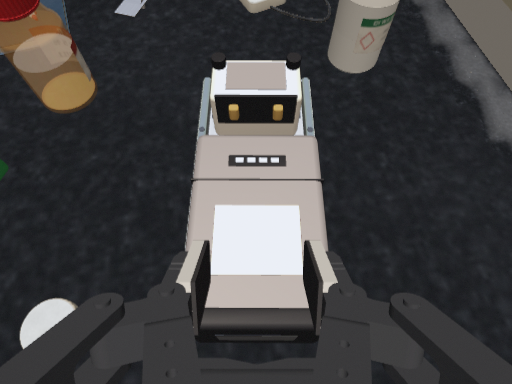

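Emit:
{"method": "play_rows", "body": {
  "commands": [
    {"grip": 0,"x": -0.0145,"y": 0,"z": -0.0145,"rx": 0,"ry": 0,"rz": 0},
    {"grip": 0,"x": -0.0145,"y": 0,"z": -0.0145,"rx": 0,"ry": 0,"rz": 0},
    {"grip": 0,"x": -0.0145,"y": 0,"z": -0.0145,"rx": 0,"ry": 0,"rz": 0},
    {"grip": 0,"x": -0.0163,"y": 0,"z": 0.016,"rx": 0,"ry": 0,"rz": 0},
    {"grip": 0,"x": -0.0163,"y": 0,"z": 0.016,"rx": 0,"ry": 0,"rz": 0},
    {"grip": 0,"x": -0.0163,"y": 0,"z": 0.016,"rx": 0,"ry": 0,"rz": 0},
    {"grip": 0,"x": -0.0163,"y": 0,"z": 0.016,"rx": 0,"ry": 0,"rz": 0},
    {"grip": 0,"x": -0.0163,"y": 0,"z": 0.016,"rx": 0,"ry": 0,"rz": 0}
  ]
}}

```text
time_s: 16.75
position: [0.5779, -0.0786, 0.0599]
tool_rot: [[0.126, 0.983, 0.13], [0.685, -0.182, 0.705], [0.717, 0.0, -0.697]]
ft_force: [-0.4, -0.0, -0.5]
grip_width: 0.0427
```

```bash
python3 -c "
from h import *
st()
cv2.imwrite(f'pics/w11.png',optics.get_image('wrist')['color'])
"
```

```text
t 16.75 q [-35.9  43.3  83.2  41.1  80.4 -42.6] tip dock [-0.0667 -0.001   0.0501] F along/lat/z -0.11 0.35 -0.53 w 0.0427
tool axes in dock frame (cols)
 [[ 0.697  0.002  0.717]
 [ 0.002 -1.     0.002]
 [ 0.717  0.    -0.697]]
```

View pics/w11.png

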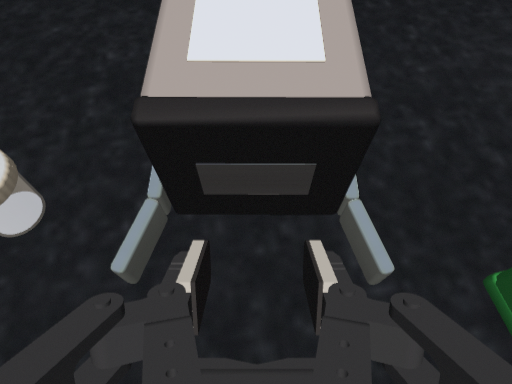

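Emit:
{"method": "play_rows", "body": {
  "commands": [
    {"grip": 0,"x": 0.0055,"y": 0,"z": 0.0057,"rx": 0,"ry": 0,"rz": 0},
    {"grip": 0,"x": 0.0055,"y": 0,"z": 0.0057,"rx": 0,"ry": 0,"rz": 0},
    {"grip": 0,"x": 0.0055,"y": 0,"z": 0.0057,"rx": 0,"ry": 0,"rz": 0},
    {"grip": 0,"x": 0.0028,"y": 0,"z": 0.0029,"rx": 0,"ry": 0,"rz": 0},
    {"grip": 0,"x": 0.0028,"y": 0,"z": 0.0029,"rx": 0,"ry": 0,"rz": 0},
    {"grip": 0,"x": 0.0028,"y": 0,"z": 0.0029,"rx": 0,"ry": 0,"rz": 0},
    {"grip": 0,"x": 0.0028,"y": 0,"z": 0.0029,"rx": 0,"ry": 0,"rz": 0},
    {"grip": 0,"x": 0.0028,"y": 0,"z": 0.0029,"rx": 0,"ry": 0,"rz": 0}
  ]
}}

```text
time_s: 17.8
position: [0.586, -0.0349, 0.0612]
tool_rot: [[0.126, 0.983, 0.131], [0.685, -0.181, 0.705], [0.717, 0.001, -0.697]]
ft_force: [-0.8, -3.7, 2.5]
grip_width: 0.0426
```

Emit:
{"method": "play_rows", "body": {
  "commands": [
    {"grip": 0,"x": 0.0028,"y": 0,"z": 0.0029,"rx": 0,"ry": 0,"rz": 0},
    {"grip": 0,"x": 0.0028,"y": 0,"z": 0.0029,"rx": 0,"ry": 0,"rz": 0},
    {"grip": 0,"x": 0.0028,"y": 0,"z": 0.0029,"rx": 0,"ry": 0,"rz": 0}
  ]
}}

```text
time_s: 18.18
position: [0.5881, -0.0226, 0.061]
tool_rot: [[0.126, 0.983, 0.13], [0.685, -0.181, 0.706], [0.717, 0.0, -0.697]]
ft_force: [-1.3, -4.2, 2.8]
grip_width: 0.0428
```

```bash
python3 -c "
from h import *
st()
cv2.imwrite(f'pics/w12.png',optics.get_image('wrist')['color'])
for c in ['wrist','scene']: packtop(c,z0=.102,a0=.05)
"
```

```text
t 18.18 q [-30.8  42.5  85.2  43.7  76.8 -40.3] tip dock [-0.0098 -0.0007  0.0512] F along/lat/z -4.4 0.51 2.77 w 0.0428
tool axes in dock frame (cols)
 [[ 0.697  0.003  0.717]
 [ 0.002 -1.     0.002]
 [ 0.717  0.    -0.697]]
wrist 48463 [[-0.0062, -0.0463, 0.0955], [0.0311, 0.0003, 0.1012], [0.1037, 0.047, 0.1028]]
((50.66819763183594, 0.2574920654296875), (115.44756317138672, 99.7214584350586), 0.33570849895477295)
scene 889 [[-0.0061, -0.0472, 0.0945], [0.0544, 0.008, 0.1027], [0.1286, 0.0502, 0.1059]]
((61.57392120361328, 1.7184257507324219), (137.6891326904297, 102.5777587890625), 0.6029441356658936)
```

Emit:
{"method": "play_rows", "body": {
  "commands": [
    {"grip": 0,"x": 0.002,"y": 0,"z": 0.002,"rx": 0,"ry": 0,"rz": 0},
    {"grip": 0,"x": 0.002,"y": 0,"z": 0.002,"rx": 0,"ry": 0,"rz": 0},
    {"grip": 0,"x": 0.002,"y": 0,"z": 0.002,"rx": 0,"ry": 0,"rz": 0}
  ]
}}

```text
time_s: 18.7
position: [0.5895, -0.0146, 0.0608]
tool_rot: [[0.126, 0.983, 0.13], [0.686, -0.181, 0.705], [0.717, -0.0, -0.697]]
ft_force: [-2.1, -4.6, -1.3]
grip_width: 0.0429
```

Emit:
{"method": "play_rows", "body": {
  "commands": [
    {"grip": 0,"x": 0.002,"y": 0,"z": 0.002,"rx": 0,"ry": 0,"rz": 0},
    {"grip": 0,"x": 0.002,"y": 0,"z": 0.002,"rx": 0,"ry": 0,"rz": 0},
    {"grip": 0,"x": 0.002,"y": 0,"z": 0.002,"rx": 0,"ry": 0,"rz": 0}
  ]
}}

```text
time_s: 19.08
position: [0.5911, -0.0058, 0.0612]
tool_rot: [[0.126, 0.984, 0.13], [0.685, -0.181, 0.706], [0.717, -0.0, -0.697]]
ft_force: [-0.7, -2.6, -1.9]
grip_width: 0.0428
```

Emit:
{"method": "play_rows", "body": {
  "commands": [
    {"grip": 0,"x": 0.002,"y": 0,"z": 0.002,"rx": 0,"ry": 0,"rz": 0},
    {"grip": 0,"x": 0.002,"y": 0,"z": 0.002,"rx": 0,"ry": 0,"rz": 0}
  ]
}}

```text
time_s: 19.32
position: [0.5921, -0.0004, 0.0613]
tool_rot: [[0.126, 0.983, 0.13], [0.685, -0.181, 0.706], [0.717, -0.0, -0.697]]
ft_force: [-0.7, -3.3, -2.0]
grip_width: 0.0426
```

```bash
python3 -c "
from h import *
st()
cv2.imwrite(f'pics/w13.png',optics.get_image('wrist')['color'])
cv2.imwrite(f'pics/s13.png',cv2.resize(optics.get_image('scene')['color'][120:300,190:370],(600,600)))
for c in ['scene']: packtop(c,z0=.102,a0=.08)
"
```

```text
t 19.32 q [-28.6  42.2  85.7  44.7  75.5 -39.3] tip dock [ 0.0128 -0.0006  0.0516] F along/lat/z -3.4 0.11 -2.0 w 0.0426
tool axes in dock frame (cols)
 [[ 0.697  0.003  0.717]
 [ 0.002 -1.     0.002]
 [ 0.717 -0.    -0.697]]
scene 891 [[0.0164, -0.0468, 0.095], [0.0807, 0.0082, 0.1028], [0.1582, 0.0495, 0.1061]]
((87.66707611083984, -0.20742034912109375), (103.98828887939453, 144.74485778808594), 89.60016632080078)
```

View pics/s13.png

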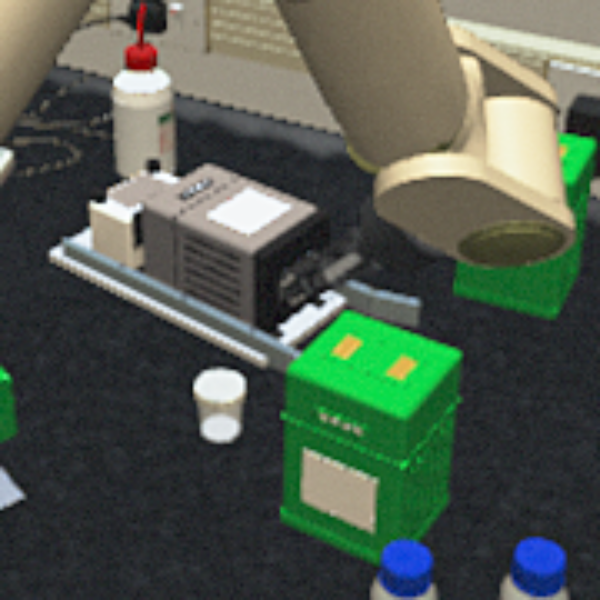

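Emit:
{"method": "play_rows", "body": {
  "commands": [
    {"grip": 0,"x": 0.0014,"y": 0,"z": 0.0014,"rx": 0,"ry": 0,"rz": 0},
    {"grip": 0,"x": 0.0014,"y": 0,"z": 0.0014,"rx": 0,"ry": 0,"rz": 0}
  ]
}}

```text
time_s: 19.73
position: [0.593, 0.0032, 0.0615]
tool_rot: [[0.126, 0.983, 0.13], [0.685, -0.181, 0.705], [0.717, 0.0, -0.697]]
ft_force: [-0.8, -4.1, 0.5]
grip_width: 0.043
```

Emit:
{"method": "play_rows", "body": {
  "commands": [
    {"grip": 0,"x": 0.0014,"y": 0,"z": 0.0014,"rx": 0,"ry": 0,"rz": 0},
    {"grip": 0,"x": 0.0007,"y": 0,"z": 0.0007,"rx": 0,"ry": 0,"rz": 0}
  ]
}}

```text
time_s: 19.98
position: [0.5935, 0.0062, 0.0615]
tool_rot: [[0.126, 0.983, 0.13], [0.685, -0.181, 0.705], [0.717, 0.0, -0.697]]
ft_force: [-1.4, -4.0, 1.7]
grip_width: 0.0425
```

Emit:
{"method": "play_rows", "body": {
  "commands": [
    {"grip": 0,"x": 0.0007,"y": 0,"z": 0.0007,"rx": 0,"ry": 0,"rz": 0},
    {"grip": 0,"x": 0.0007,"y": 0,"z": 0.0007,"rx": 0,"ry": 0,"rz": 0}
  ]
}}

```text
time_s: 20.23
position: [0.5938, 0.0081, 0.0615]
tool_rot: [[0.126, 0.983, 0.13], [0.685, -0.181, 0.705], [0.717, 0.0, -0.697]]
ft_force: [-1.3, -4.3, 1.7]
grip_width: 0.0424
```

Emit:
{"method": "play_rows", "body": {
  "commands": [
    {"grip": 0,"x": 0.0007,"y": 0,"z": 0.0007,"rx": 0,"ry": 0,"rz": 0},
    {"grip": 0,"x": 0.0007,"y": 0,"z": 0.0007,"rx": 0,"ry": 0,"rz": 0}
  ]
}}

```text
time_s: 20.48
position: [0.5942, 0.0099, 0.0615]
tool_rot: [[0.126, 0.983, 0.13], [0.685, -0.181, 0.705], [0.717, 0.0, -0.697]]
ft_force: [-1.1, -6.5, 1.7]
grip_width: 0.0426
```

```bash
python3 -c "
from h import *
st()
for c in ['scene']: packtop(c,z0=.102,a0=.08)
"
```

```text
t 20.48 q [-27.6  42.1  85.9  45.2  74.8 -38.7] tip dock [ 0.0233 -0.0007  0.0518] F along/lat/z -6.58 -0.16 1.66 w 0.0426
tool axes in dock frame (cols)
 [[ 0.697  0.003  0.717]
 [ 0.002 -1.     0.002]
 [ 0.717  0.    -0.697]]
scene 832 [[0.0265, -0.0469, 0.0946], [0.0866, 0.0078, 0.1028], [0.1591, 0.0497, 0.1065]]
((92.18074035644531, -0.18592071533203125), (134.96066284179688, 102.84334564208984), 0.6870115399360657)
```

Emit:
{"method": "play_rows", "body": {
  "commands": [
    {"grip": 0,"x": 0.0007,"y": 0,"z": 0.0007,"rx": 0,"ry": 0,"rz": 0},
    {"grip": 0,"x": 0.0007,"y": 0,"z": 0.0007,"rx": 0,"ry": 0,"rz": 0}
  ]
}}

```text
time_s: 20.78
position: [0.5945, 0.0117, 0.0615]
tool_rot: [[0.126, 0.983, 0.13], [0.686, -0.181, 0.705], [0.717, 0.0, -0.697]]
ft_force: [-1.5, -6.1, 2.7]
grip_width: 0.0424
```

Emit:
{"method": "play_rows", "body": {
  "commands": [
    {"grip": 0,"x": 0.0007,"y": 0,"z": 0.0007,"rx": 0,"ry": 0,"rz": 0},
    {"grip": 0,"x": 0.0007,"y": 0,"z": 0.0007,"rx": 0,"ry": 0,"rz": 0}
  ]
}}

```text
time_s: 21.02
position: [0.5949, 0.0136, 0.0615]
tool_rot: [[0.126, 0.983, 0.13], [0.686, -0.181, 0.705], [0.717, 0.0, -0.697]]
ft_force: [-1.1, -6.9, 2.7]
grip_width: 0.0428
```

Emit:
{"method": "play_rows", "body": {
  "commands": [
    {"grip": 0,"x": 0.0007,"y": 0,"z": 0.0007,"rx": 0,"ry": 0,"rz": 0}
  ]
}}

```text
time_s: 21.15
position: [0.595, 0.0146, 0.0615]
tool_rot: [[0.126, 0.983, 0.13], [0.686, -0.181, 0.705], [0.717, 0.0, -0.697]]
ft_force: [-1.1, -6.8, 2.0]
grip_width: 0.0428
```

Emit:
{"method": "play_rows", "body": {
  "commands": [
    {"grip": 0,"x": 0.0004,"y": 0,"z": 0.0004,"rx": 0,"ry": 0,"rz": 0}
  ]
}}

```text
time_s: 21.28
position: [0.5952, 0.0151, 0.0615]
tool_rot: [[0.126, 0.983, 0.13], [0.686, -0.181, 0.705], [0.717, 0.0, -0.697]]
ft_force: [-1.9, -7.0, 2.6]
grip_width: 0.0426
```

Emit:
{"method": "play_rows", "body": {
  "commands": [
    {"grip": 0,"x": 0.0004,"y": 0,"z": 0.0004,"rx": 0,"ry": 0,"rz": 0}
  ]
}}

```text
time_s: 21.4
position: [0.5952, 0.0153, 0.0615]
tool_rot: [[0.126, 0.983, 0.13], [0.686, -0.181, 0.704], [0.716, 0.0, -0.698]]
ft_force: [-3.9, -11.0, 3.9]
grip_width: 0.0429
```

Emit:
{"method": "play_rows", "body": {
  "commands": [
    {"grip": 0,"x": 0.0004,"y": 0,"z": 0.0004,"rx": 0,"ry": 0,"rz": 0}
  ]
}}

```text
time_s: 21.52
position: [0.5953, 0.0153, 0.0615]
tool_rot: [[0.126, 0.983, 0.13], [0.687, -0.181, 0.704], [0.716, 0.001, -0.698]]
ft_force: [-5.7, -14.8, 5.0]
grip_width: 0.0428
```

Emit:
{"method": "play_rows", "body": {
  "commands": [
    {"grip": 0,"x": 0.0004,"y": 0,"z": 0.0004,"rx": 0,"ry": 0,"rz": 0}
  ]
}}

```text
time_s: 21.65
position: [0.5953, 0.0154, 0.0615]
tool_rot: [[0.126, 0.983, 0.13], [0.687, -0.181, 0.703], [0.715, 0.001, -0.699]]
ft_force: [-7.2, -18.5, 5.3]
grip_width: 0.0427
```

Emit:
{"method": "play_rows", "body": {
  "commands": [
    {"grip": 0,"x": -0.0014,"y": 0,"z": -0.0014,"rx": 0,"ry": 0,"rz": 0},
    {"grip": 0,"x": -0.007,"y": 0,"z": -0.007,"rx": 0,"ry": 0,"rz": 0},
    {"grip": 0,"x": -0.014,"y": 0,"z": -0.014,"rx": 0,"ry": 0,"rz": 0},
    {"grip": 0,"x": -0.014,"y": 0,"z": -0.014,"rx": 0,"ry": 0,"rz": 0}
  ]
}}

```text
time_s: 22.15
position: [0.5858, -0.0348, 0.0607]
tool_rot: [[0.126, 0.983, 0.13], [0.685, -0.181, 0.706], [0.717, -0.0, -0.697]]
ft_force: [-0.2, -0.9, 0.3]
grip_width: 0.0429
```

```bash
python3 -c "
from h import *
st()
for c in ['scene','wrist']: packtop(c,z0=.102,a0=.09)
cv2.imwrite(f'pics/w14.png',optics.get_image('wrist')['color'])
cv2.imwrite(f'pics/s14.png',cv2.resize(optics.get_image('scene')['color'][120:300,190:370],(600,600)))
"
```

```text
t 22.15 q [-31.9  42.6  84.8  43.1  77.6 -40.8] tip dock [-0.0222 -0.0007  0.051 ] F along/lat/z -0.95 0.05 0.33 w 0.0429
tool axes in dock frame (cols)
 [[ 0.697  0.003  0.717]
 [ 0.002 -1.     0.002]
 [ 0.717 -0.    -0.697]]
scene 845 [[0.0318, -0.048, 0.0947], [0.0932, 0.0081, 0.1028], [0.1675, 0.0495, 0.1064]]
((99.4604721069336, 0.3222389221191406), (101.5272216796875, 140.8698272705078), 89.72933197021484)
wrist 20378 [[0.0313, -0.0469, 0.0945], [0.0523, -0.0001, 0.1011], [0.0878, 0.0467, 0.1026]]
((61.1096305847168, 0.052509307861328125), (62.041839599609375, 99.56571197509766), 0.21037206053733826)
```

View pics/s14.png

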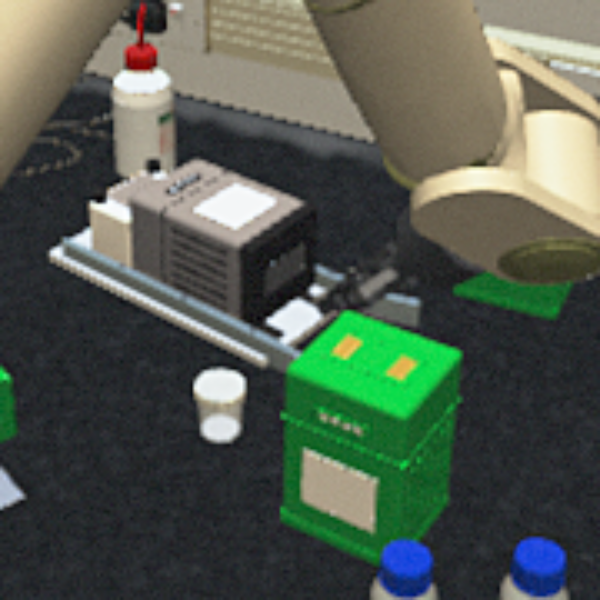

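View pics/w14.png

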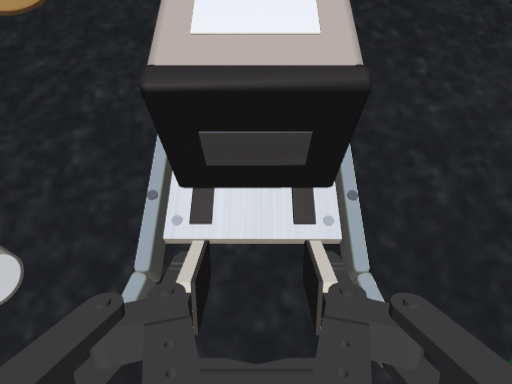

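Emit:
{"method": "play_rows", "body": {
  "commands": [
    {"grip": 0,"x": -0.014,"y": 0,"z": -0.014,"rx": 0,"ry": 0,"rz": 0},
    {"grip": 0,"x": 0.0287,"y": 0,"z": -0.028,"rx": 0,"ry": 0,"rz": 0},
    {"grip": 0,"x": 0.0287,"y": 0,"z": -0.028,"rx": 0,"ry": 0,"rz": 0},
    {"grip": 0,"x": 0.0287,"y": 0,"z": -0.028,"rx": 0,"ry": 0,"rz": 0},
    {"grip": 0,"x": 0.0287,"y": 0,"z": -0.028,"rx": 0,"ry": 0,"rz": 0},
    {"grip": 0,"x": 0.0287,"y": 0,"z": -0.028,"rx": 0,"ry": 0,"rz": 0},
    {"grip": 0,"x": 0.02,"y": 0,"z": 0.02,"rx": 0,"ry": 0,"rz": 0},
    {"grip": 0,"x": 0,"y": 0,"z": 0,"rx": 0,"ry": -0.17,"rz": 0},
    {"grip": 0,"x": 0,"y": 0,"z": 0,"rx": 0,"ry": -0.17,"rz": 0},
    {"grip": 0,"x": 0,"y": 0,"z": 0,"rx": 0,"ry": -0.17,"rz": 0},
    {"grip": 0,"x": 0,"y": 0,"z": 0,"rx": 0,"ry": -0.17,"rz": 0},
    {"grip": 0,"x": 0,"y": 0,"z": 0,"rx": 0,"ry": -0.12,"rz": 0}
  ]
}}

```text
time_s: 23.85
position: [0.5875, -0.0258, 0.2621]
tool_rot: [[0.181, 0.984, -0.0], [0.984, -0.181, -0.005], [-0.005, 0.001, -1.0]]
ft_force: [-0.2, -0.9, -1.5]
grip_width: 0.0428
```

```bash
python3 -c "
from h import *
st()
w=optics.get_image('wrist');print(todock(w['cam_to_world'][:3,3]),w['cam_to_world'][:3,2])
cv2.imwrite(f'pics/w15.png',w['color'])
t=optics.get_image('top');cv2.imwrite(f'pics/t15.png',cv2.resize(t['color'][140:270,190:370],(797,576),interpolation=cv2.INTER_CUBIC))
"
```

```text
t 23.85 q [-13.9  25.1  66.2  -0.3  88.6  -3.5] tip dock [-0.0231 -0.0008  0.2481] F along/lat/z -0.89 0.02 -1.53 w 0.0428
tool axes in dock frame (cols)
 [[ 1.     0.003 -0.005]
 [ 0.003 -1.    -0.001]
 [-0.005  0.001 -1.   ]]
[5.25258547e-02 3.02773109e-04 3.90155187e-01] [-0.05297918 -0.29715436 -0.95335853]
```

View pics/t15.png

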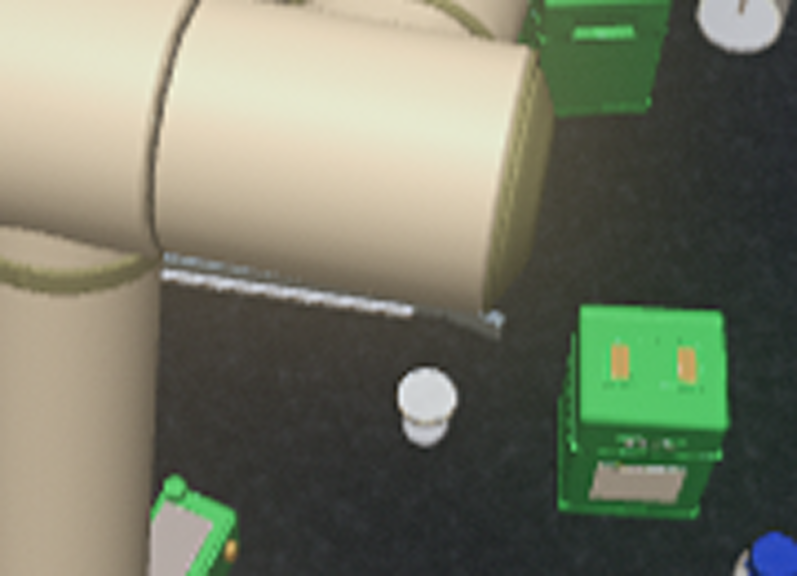

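View pics/w15.png

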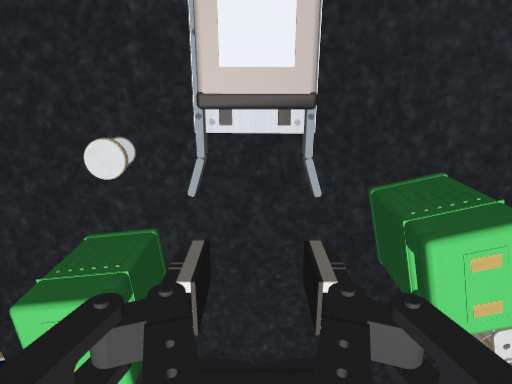

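Emit:
{"method": "play_rows", "body": {
  "commands": [
    {"grip": 0,"x": 0.04,"y": 0,"z": 0.015,"rx": 0,"ry": 0,"rz": 0},
    {"grip": 0,"x": 0.04,"y": 0,"z": 0.015,"rx": 0,"ry": 0,"rz": 0},
    {"grip": 0,"x": 0.04,"y": 0,"z": 0.015,"rx": 0,"ry": 0,"rz": 0},
    {"grip": 0,"x": 0.04,"y": 0,"z": 0.015,"rx": 0,"ry": 0,"rz": 0},
    {"grip": 0,"x": 0,"y": 0,"z": 0,"rx": 0,"ry": 0,"rz": 0}
  ]
}}

```text
time_s: 24.58
position: [0.6161, 0.1331, 0.1997]
tool_rot: [[0.179, 0.984, -0.004], [0.984, -0.179, 0.002], [0.002, -0.004, -1.0]]
ft_force: [-0.3, -0.2, 0.4]
grip_width: 0.0425
```

```bash
python3 -c "
from h import *
st()
w=optics.get_image('wrist');np.save('w16.npy',todock(cloud(w)))
print(todock(w['cam_to_world'][:3,3]),w['fov_y'])
cv2.imwrite(f'pics/w16.png',w['color'])
"
```

```text
t 24.57 q [ 1.4 31.9 64.8  0.1 83.5 11.7] tip dock [0.1384 0.0004 0.1857] F along/lat/z -0.22 0.23 0.37 w 0.0425
tool axes in dock frame (cols)
 [[ 1.     0.005  0.002]
 [ 0.005 -1.     0.004]
 [ 0.002 -0.004 -1.   ]]
[0.21306835 0.00092433 0.32821883] 58.672752577904426
```

View pics/w16.png

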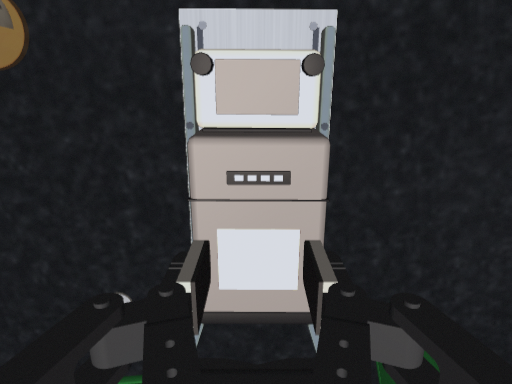

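```bash
python3 -c "
from h import *
im=cv2.imread('pics/w16.png');Q=np.load('w16.npy')
cv2.imwrite('pics/w16c.png',cv2.resize(im[105:155,180:340],(800,250),interpolation=cv2.INTER_CUBIC))
for u in (230,258,290):
    for v in range(118,146): print(u,v,im[v,u].tolist(),Q[v,u].round(4).tolist()) if u==258 else 0
"
```

```text
258 118 [226, 219, 215] [0.1903, 0.0004, 0.0726]
258 119 [227, 219, 215] [0.1897, 0.0004, 0.0735]
258 120 [226, 219, 215] [0.1889, 0.0004, 0.073]
258 121 [226, 219, 215] [0.1882, 0.0004, 0.0733]
258 122 [222, 218, 215] [0.1874, 0.0004, 0.073]
258 123 [217, 218, 215] [0.1866, 0.0004, 0.0721]
258 124 [212, 217, 215] [0.186, 0.0004, 0.0732]
258 125 [207, 216, 215] [0.1852, 0.0004, 0.0726]
258 126 [201, 215, 215] [0.1843, 0.0004, 0.071]
258 127 [176, 193, 193] [0.1836, 0.0004, 0.0716]
258 128 [20, 19, 20] [0.1831, 0.0004, 0.0729]
258 129 [51, 52, 54] [0.1828, 0.0004, 0.0765]
258 130 [69, 71, 74] [0.1821, 0.0004, 0.0767]
258 131 [55, 56, 59] [0.1812, 0.0004, 0.0757]
258 132 [49, 49, 53] [0.1807, 0.0004, 0.0775]
258 133 [55, 56, 60] [0.1806, 0.0004, 0.0822]
258 134 [55, 55, 60] [0.1808, 0.0004, 0.0887]
258 135 [59, 60, 65] [0.1807, 0.0004, 0.0935]
258 136 [72, 75, 80] [0.1804, 0.0004, 0.0963]
258 137 [91, 94, 101] [0.1799, 0.0004, 0.0971]
258 138 [112, 115, 124] [0.1793, 0.0004, 0.0978]
258 139 [129, 133, 142] [0.1788, 0.0004, 0.0992]
258 140 [135, 139, 148] [0.1781, 0.0004, 0.0987]
258 141 [141, 146, 156] [0.1775, 0.0004, 0.0992]
258 142 [147, 152, 162] [0.177, 0.0004, 0.1005]
258 143 [153, 158, 168] [0.1764, 0.0004, 0.1008]
258 144 [158, 163, 173] [0.1755, 0.0004, 0.0996]
258 145 [163, 168, 178] [0.175, 0.0004, 0.1002]
```

View pics/w16c.png

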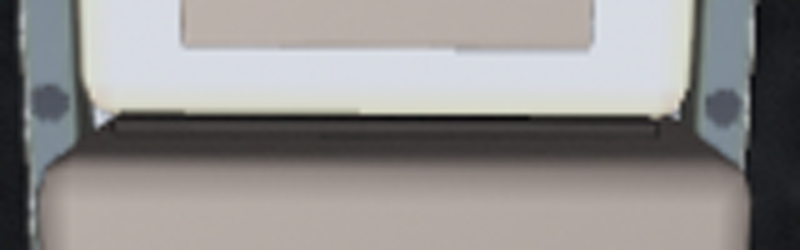

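The gap to the block looks like about 1–2 mm. To confirm the latch holds, I'll do a light pull-back test on the exposed top-end face above the block.

Emit:
{"method": "play_rows", "body": {
  "commands": [
    {"grip": 1,"x": 0.04,"y": 0,"z": 0,"rx": 0,"ry": 0,"rz": 0},
    {"grip": 1,"x": 0.037,"y": 0,"z": 0,"rx": 0,"ry": 0,"rz": 0},
    {"grip": 1,"x": 0,"y": 0,"z": 0.03,"rx": 0,"ry": 0,"rz": 0},
    {"grip": 1,"x": 0,"y": 0,"z": 0.03,"rx": 0,"ry": 0,"rz": 0},
    {"grip": 1,"x": 0,"y": 0,"z": 0.02,"rx": 0,"ry": 0,"rz": 0},
    {"grip": 1,"x": 0,"y": 0,"z": 0,"rx": 0,"ry": 0,"rz": 0}
  ]
}}

```text
time_s: 25.38
position: [0.6303, 0.2057, 0.1206]
tool_rot: [[0.183, 0.983, -0.003], [0.983, -0.183, 0.0], [-0.0, -0.003, -1.0]]
ft_force: [0.4, 0.7, 0.6]
grip_width: 0.0
```

```bash
python3 -c "
from h import *
st()
w=optics.get_image('wrist')
cv2.imwrite(f'pics/w17.png',w['color'])
cv2.imwrite(f'pics/s17.png',cv2.resize(optics.get_image('scene')['color'][120:300,190:370],(600,600)))
"
```

```text
t 25.38 q [ 7.9 38.9 65.   0.  76.3 18.4] tip dock [ 2.124e-01 -2.000e-04  1.066e-01] F along/lat/z 0.74 -0.23 0.63 w 0.0
tool axes in dock frame (cols)
 [[ 1.     0.001 -0.   ]
 [ 0.001 -1.     0.003]
 [-0.    -0.003 -1.   ]]
```

View pics/w17.png

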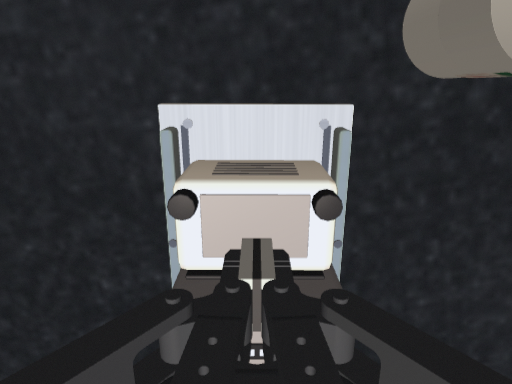

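View pics/s17.png

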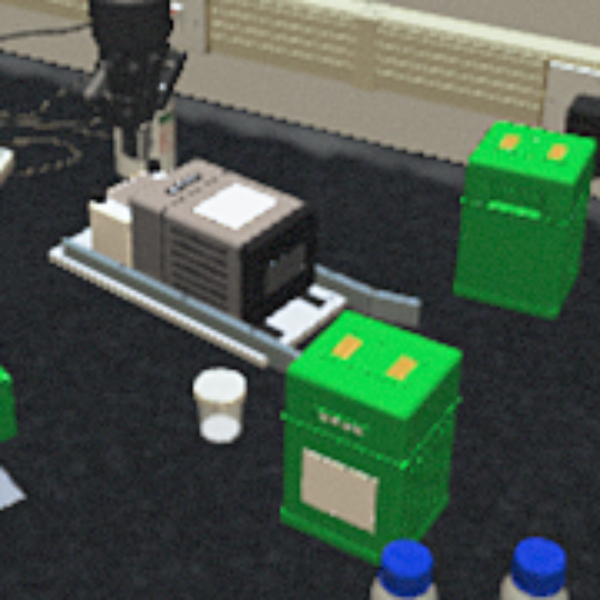

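Emit:
{"method": "play_rows", "body": {
  "commands": [
    {"grip": 1,"x": 0,"y": 0,"z": 0.01,"rx": 0,"ry": 0,"rz": 0},
    {"grip": 1,"x": 0,"y": 0,"z": 0.009,"rx": 0,"ry": 0,"rz": 0},
    {"grip": 1,"x": -0.006,"y": 0,"z": 0,"rx": 0,"ry": 0,"rz": 0},
    {"grip": 1,"x": -0.006,"y": 0,"z": 0,"rx": 0,"ry": 0,"rz": 0}
  ]
}}

```text
time_s: 25.98
position: [0.6282, 0.1954, 0.1025]
tool_rot: [[0.181, 0.984, 0.0], [0.984, -0.181, -0.0], [-0.0, 0.0, -1.0]]
ft_force: [-0.9, -0.5, 0.4]
grip_width: 0.0002
```

Emit:
{"method": "play_rows", "body": {
  "commands": [
    {"grip": 1,"x": -0.003,"y": 0,"z": 0,"rx": 0,"ry": 0,"rz": 0},
    {"grip": 1,"x": -0.002,"y": 0,"z": 0,"rx": 0,"ry": 0,"rz": 0}
  ]
}}

```text
time_s: 26.22
position: [0.6274, 0.1906, 0.1027]
tool_rot: [[0.181, 0.983, 0.0], [0.983, -0.181, 0.0], [0.0, 0.0, -1.0]]
ft_force: [0.2, -0.6, -0.1]
grip_width: -0.0001
```

Emit:
{"method": "play_rows", "body": {
  "commands": [
    {"grip": 1,"x": -0.001,"y": 0,"z": 0,"rx": 0,"ry": 0,"rz": 0}
  ]
}}

```text
time_s: 26.35
position: [0.6272, 0.1898, 0.1026]
tool_rot: [[0.181, 0.983, 0.0], [0.983, -0.181, 0.0], [0.0, 0.0, -1.0]]
ft_force: [0.7, 0.2, 0.2]
grip_width: -0.0001
```

Emit:
{"method": "play_rows", "body": {
  "commands": [
    {"grip": 1,"x": -0.001,"y": 0,"z": 0,"rx": 0,"ry": 0,"rz": 0},
    {"grip": 1,"x": -0.001,"y": 0,"z": 0,"rx": 0,"ry": 0,"rz": 0}
  ]
}}

```text
time_s: 26.6
position: [0.6268, 0.1879, 0.1024]
tool_rot: [[0.181, 0.984, -0.0], [0.984, -0.181, 0.0], [0.0, -0.0, -1.0]]
ft_force: [0.1, -0.7, 1.0]
grip_width: 0.0004
```

Emit:
{"method": "play_rows", "body": {
  "commands": [
    {"grip": 1,"x": -0.0007,"y": 0,"z": 0,"rx": 0,"ry": 0,"rz": 0}
  ]
}}

```text
time_s: 26.72
position: [0.6267, 0.1872, 0.1024]
tool_rot: [[0.181, 0.983, -0.0], [0.983, -0.181, 0.0], [0.0, -0.0, -1.0]]
ft_force: [-1.0, 0.7, -0.8]
grip_width: 0.0
```

Emit:
{"method": "play_rows", "body": {
  "commands": [
    {"grip": 1,"x": -0.0005,"y": 0,"z": 0,"rx": 0,"ry": 0,"rz": 0}
  ]
}}

```text
time_s: 26.85
position: [0.6266, 0.1867, 0.1024]
tool_rot: [[0.181, 0.983, -0.0], [0.983, -0.181, 0.0], [0.0, -0.0, -1.0]]
ft_force: [0.6, 0.4, 0.9]
grip_width: 0.0003
```

Emit:
{"method": "play_rows", "body": {
  "commands": [
    {"grip": 1,"x": -0.0007,"y": 0,"z": 0,"rx": 0,"ry": 0,"rz": 0},
    {"grip": 1,"x": -0.0007,"y": 0,"z": 0,"rx": 0,"ry": 0,"rz": 0}
  ]
}}

```text
time_s: 27.1
position: [0.6264, 0.1856, 0.1024]
tool_rot: [[0.181, 0.983, 0.0], [0.983, -0.181, 0.001], [0.001, 0.0, -1.0]]
ft_force: [0.5, 3.7, -0.3]
grip_width: -0.0002
```

Emit:
{"method": "play_rows", "body": {
  "commands": [
    {"grip": 1,"x": -0.0006,"y": 0,"z": 0,"rx": 0,"ry": 0,"rz": 0}
  ]
}}

```text
time_s: 27.22
position: [0.6263, 0.1855, 0.1025]
tool_rot: [[0.181, 0.984, 0.001], [0.984, -0.181, 0.002], [0.002, 0.0, -1.0]]
ft_force: [1.3, 7.3, -0.8]
grip_width: -0.0001
```

A 7 N backward push moved nothing measurable, so the latch is holding. Retreating.

Emit:
{"method": "play_rows", "body": {
  "commands": [
    {"grip": 1,"x": 0.004,"y": 0,"z": 0,"rx": 0,"ry": 0,"rz": 0},
    {"grip": 1,"x": 0.01,"y": 0,"z": 0,"rx": 0,"ry": 0,"rz": 0},
    {"grip": 1,"x": 0,"y": 0,"z": -0.03,"rx": 0,"ry": 0,"rz": 0},
    {"grip": 1,"x": 0,"y": 0,"z": -0.05,"rx": 0,"ry": 0,"rz": 0},
    {"grip": 1,"x": -0.03,"y": 0,"z": -0.04,"rx": 0,"ry": 0,"rz": 0},
    {"grip": 1,"x": 0,"y": 0,"z": 0,"rx": 0,"ry": 0,"rz": 0},
    {"grip": 1,"x": 0,"y": 0,"z": 0,"rx": 0,"ry": 0,"rz": 0}
  ]
}}

```text
time_s: 28.1
position: [0.6231, 0.1693, 0.2216]
tool_rot: [[0.181, 0.983, -0.001], [0.983, -0.181, -0.0], [-0.0, -0.001, -1.0]]
ft_force: [0.0, 0.9, -0.5]
grip_width: 0.0002
```

```bash
python3 -c "
from h import *
st()
w=optics.get_image('wrist');Q=todock(cloud(w))
print([ (v,Q[v,258].round(4).tolist()) for v in range(100,384,12)])
cv2.imwrite(f'pics/w18.png',w['color'])
cv2.imwrite(f'pics/s18.png',optics.get_image('scene')['color'])
for c in ['scene']: packtop(c,z0=.102,a0=.09)
"
```

```text
t 28.1 q [ 4.7 32.6 59.9  0.  87.7 15.2] tip dock [1.753e-01 2.000e-04 2.076e-01] F along/lat/z 0.87 0.14 -0.46 w 0.0002
tool axes in dock frame (cols)
 [[ 1.     0.003 -0.   ]
 [ 0.003 -1.     0.001]
 [-0.    -0.001 -1.   ]]
[(100, [0.2383, -0.0003, 0.0589]), (112, [0.2299, -0.0003, 0.0751]), (124, [0.2204, -0.0003, 0.0734]), (136, [0.2109, -0.0003, 0.0741]), (148, [0.2014, -0.0004, 0.0756]), (160, [0.191, -0.0004, 0.0732]), (172, [0.1816, -0.0004, 0.0763]), (184, [0.1777, -0.0004, 0.0984]), (196, [0.169, -0.0004, 0.1015]), (208, [0.159, -0.0004, 0.1009]), (220, [0.1499, -0.0004, 0.1029]), (232, [0.1389, -0.0005, 0.101]), (244, [0.1849, 0.0002, 0.2165]), (256, [0.185, 0.0002, 0.2275]), (268, [0.1852, 0.0002, 0.2371]), (280, [0.185, 0.0003, 0.245]), (292, [0.1805, 0.0003, 0.2456]), (304, [0.1752, 0.0002, 0.245]), (316, [0.1705, 0.0002, 0.2455]), (328, [0.1645, 0.0002, 0.2446]), (340, [0.0362, -0.0009, 0.1023]), (352, [-0.069, -0.0017, 0.0017]), (364, [0.1842, 0.0004, 0.2819]), (376, [0.1849, 0.0004, 0.2862])]
scene 871 [[0.0301, -0.0464, 0.0946], [0.0926, 0.0084, 0.1028], [0.1684, 0.0497, 0.1063]]
((98.48307800292969, 0.7684669494628906), (142.82196044921875, 102.6260757446289), 0.23295167088508606)
```

View pics/s18.png

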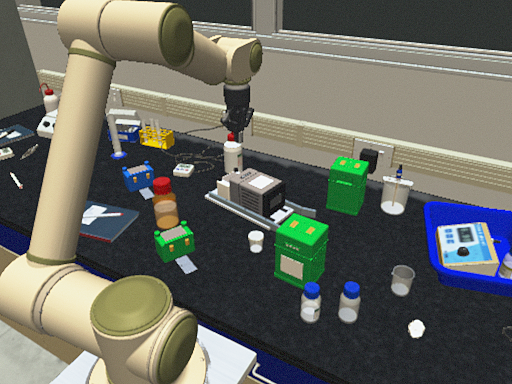

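```bash
python3 -c "
from h import *
print(order.close_job())
"
```

```text
the job is handed in; nothing more can be done
None
```

The pack is lying on its side in the dock and latched against the contacts. I handed the job in at about 28 s, with the arm clear of everything. One limit is in doubt: the push force may have briefly passed 20 N.

**What I did:**
- **Slide to the step:** I slid the pack along the bench with two fingers at 75 mm height. It caught once on the left rail flare, at about 12 N, and I freed it by shifting sideways.
- **Tip:** I pushed at about 130 mm height with 3–5 N, and the pack went over and landed flat on the runners.
- **Slide home:** I pushed it in until the contacts, and then the block, could be felt.

**Last checks:**
- **Latch:** A backward push of up to about 7.4 N on the exposed top end did not slide the pack out. It settled back 1–2 mm, which I take to be latch play, and then held firm.
- **Position:** The pack's end is about 2–3 mm from the block face, which I measured at about 183 mm from the step.
- **Bystanders:** The beaker, pot and amber bottle look unmoved in the final picture. I did not re-measure their positions.

**Against the requirements:**
- **Force limit:** On the last push step against the block, the reading peaked at about 19.5 N along the push direction. The total was about 20.5 N, with roughly 1 N of sensor noise. That is at or slightly over the 20 N limit, and I should have stopped one step earlier.
- **Latch not seen:** The bolt is hidden under the pack, so I judged the latch only from the push-back test.

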